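Butt a border course of tiles in the layout jig and lock the fence

TASK

Get the border tiles ready for tracing: swing the red cam lever to free the jig's fence, draw the fence back, and lay every loose border tile on the jig's bed in one straight row, blue-patterned face up, long way along the row, tight against the back rail and with each tile butted flush against the end stop or its neighbour so that no gap is left. Once all the tiles lie on the bed, slide the fence up flush against the last tile and swing the lever fully home to lock it. Leave the pounce pads and the water jar where they stand.

Things in the scene. Friction and masses are not known exactly. Their poses are not given: they have to be found in the camera images.
- jig: The jig's bed, a wooden board fixed to the table, turned a little: 90 mm deep, 360 mm long, 12 mm thick; origin at the middle of its underside, axes as row_corner. A back rail of metal 14 mm wide along its +x edge stands 5 mm above the bed; an end stop at its +y end, 15 mm thick, stands 20 mm above the bed.
- row_corner (a point): On the bed's top surface (12 mm above the table) in the corner where end stop and back rail meet. +x points across the bed into the rail, +y into the end stop (the row runs along -y), z up. The bed reaches to x = -75 mm. The first tile, tight against rail and stop, has its centre at x = -24, y = -30, z = +8 mm; each further one 60 mm more in -y.
- fence (a joint): Sliding fence: wooden block, 74 mm across the bed, 44 mm along it, top 24 mm above the bed, black knob on top. Value = distance (m) from the end stop's face to the fence's face, 0 to 0.30; grows as the fence is drawn back (-y of row_corner). Slides with about 1.5 N when free; held by the cam when locked.
- fence_knob (a point): Middle of the fence's round black knob, an upright cylinder 22 mm in diameter and 26 mm high (13 mm above and below this point), 38 mm above the bed, at x = -30 mm of row_corner and 22 mm behind the fence's face.
- cam_lever (a joint): Red cam lever at the front of the fence, swings level about an upright pivot. 0 = fully home, locked (points along -x of row_corner, to the robot); 1.57 = free (points along -y, away from the end stop); stop at 1.6. The cam grips below 1.1, passes a stiff dead centre at about 0.3 and snaps home to 0; let go between 0.3 and 1.0 it springs back open to about 1. From 1.25 up the fence is free. About 2 to 10 N at the knob.
- lever_pivot (a point): Point on the lever's upright pivot axis, at the height of the lever; moves with the fence (x = -86 mm of row_corner, 22 mm behind the fence's face).
- lever_knob (a point): Middle of the upright red knob at the end of the lever, 80 mm from the pivot axis; the knob is a cylinder 16 mm in diameter that stands 17 mm above the lever's bar (its top is 9 mm above this point, the bar's top 8 mm below it). This point is about 46 mm above the table.
- tile_a_center (a point): Centre of a white border tile (up to four, all alike; an absent one reads None) with a blue pattern on top, 48 mm (its x, the side to grip) x 60 mm (its y, lies along the row) x 16 mm thick; half-way up, 8 mm above its underside. A half turn about z makes no difference.
- tile_b_center (a point): Centre of a white border tile (up to four, all alike; an absent one reads None) with a blue pattern on top, 48 mm (its x, the side to grip) x 60 mm (its y, lies along the row) x 16 mm thick; half-way up, 8 mm above its underside. A half turn about z makes no difference.
- tile_c_center (a point): Centre of a white border tile (up to four, all alike; an absent one reads None) with a blue pattern on top, 48 mm (its x, the side to grip) x 60 mm (its y, lies along the row) x 16 mm thick; half-way up, 8 mm above its underside. A half turn about z makes no difference.
- tile_d_center (a point): Centre of a white border tile (up to four, all alike; an absent one reads None) with a blue pattern on top, 48 mm (its x, the side to grip) x 60 mm (its y, lies along the row) x 16 mm thick; half-way up, 8 mm above its underside. A half turn about z makes no difference.
- place_1 (a point): Mark on the jig: where the centre of tile number 1, counted from the end stop, lies in a gapless row tight against rail and stop (8 mm above the bed).
- place_2 (a point): Mark on the jig: where the centre of tile number 2, counted from the end stop, lies in a gapless row tight against rail and stop (8 mm above the bed).
- place_3 (a point): Mark on the jig: where the centre of tile number 3, counted from the end stop, lies in a gapless row tight against rail and stop (8 mm above the bed).
- place_4 (a point): Mark on the jig: where the centre of tile number 4, counted from the end stop, lies in a gapless row tight against rail and stop (8 mm above the bed).
- pad_1: Black pounce pad (a tied bag), 35x39x40 mm; bystander behind the jig, not to be disturbed; origin at the middle of its underside.
- pad_2: Black pounce pad (a tied bag), 34x30x34 mm; bystander behind the jig, not to be disturbed; origin at the middle of its underside.
- water_jar: Small jar of grey-green rinse water, 54 mm wide, 61 mm high; bystander behind the jig, not to be disturbed; origin at the middle of its underside.

How it is judged:
By the outcome, as a careful person would: the job done as asked, in the order asked, and still so for the second after the job is handed in, with the robot touching nothing.
Of tile_a, tile_b, tile_c, tile_d only 3 to 4 are there at a start; the rules pass over those that are not, and their reading is None.
At some moment in a run one of tile_a, tile_b, tile_c, tile_d may be knocked a few centimetres aside while the robot is not near it.
Once in a run the grip may slacken for a moment while it holds something.
It also fails if it takes over 210 s, if anything falls off the work surface, if the arm or the gripper's body presses on something with over 40 N, if the wrist force passes 120 N, or if a joint passes its speed limit or range.

ROBOT

A 6-joint arm with a two-finger parallel gripper is mounted at the origin on a cart in front of the work surface, level with it; the furniture and walls round the work are solid. World frame = base frame: x ahead of the robot, y to its left, z up, the work surface at z = 0. Lengths are in mm, angles in rad, forces in N, time in s.
With the tool pointing down it reaches from about 350 to 875 mm from the base axis. Payload 4.2 kg.
Tool frame: the origin (TCP) lies at the very end of the fingers, on their centre line; the grasp point (between the pads) lies 19 mm behind it; y points along the fingers, z is the direction in which the jaws open and shut, and the axes are right-handed (so a half turn about y gives the same grasp; the last joint's range is limited). The gripper opens to 85 mm and grips with 20 to 120 N. Pads are 22 mm wide; open, the fingers measure 114 mm over their backs; the gripper's body (76 mm by 85 mm) begins 54 mm behind the grasp point. The pads swing forward as they close: fully open they stand 13 mm farther back than shut.
Start: joints at [1.535, 0.385, 0.008, 0, -1.194, -0.259], TCP at [181.561, 598.026, 206.612] pointing down, gripper open.
Joint ranges: [-3.14, 3.14], [-1.21, 2.06], [-1.07, 1.41], [-3.16, 2.05], [-2.99, -0.16], [-3.1, 3.1]. Speed limits (rad/s): [2.79, 2.79, 3.14, 3.14, 3.14, 3.14].

INTERFACE

Orientations are given as a unit quaternion [x, y, z, w].
In Python, from bench import arm gives the robot as it stands.
- The arm moves only by the shell command python3 -m creep 'ROWS'. ROWS is JSON, a list of rows, each an object with "delta_pos": the shift along the tool's x, y, z in mm, a list of three; "rot": the turn, a rotation vector about the tool's x, y, z in rad, a list of three; "jaw": the finger opening in mm, from 0 to 85.4. A call has exactly 10 rows; each row shifts and turns the commanded pose from where the row before left it, along the tool's axes as they then stand; what a row does not reach is not made up. A row lasts 1/12 s, in which the tool goes at most 41.7 mm and 7.16 degrees, less where a joint would pass 70% of its speed; a pose out of reach is approached as far as the arm can. A call is refused whole if a number of a shift passes 41.7 or a number of a turn 0.125, either way. A call with a gripper value outside its range is refused whole. The fingers move at their own pace and stop on an object; the grip force is fixed at half the most. Time passes only in rows, so rows that do not move let the fingers close, or fill a call up. It gives the time, the measured TCP pose, the force and the opening at its end, in the units of the state.
- arm.read_state(): the state, without advancing time (a new reading comes with each control period).
- arm.get_image(name): name is "side" or "top"; returns the picture (400x640x3 uint8, red, green, blue); there is no depth.
- arm.calibration(name): a dict with "intrinsics" (3x3 intrinsics, pixels), "dist_coeffs" ([k1, k2, p1, p2, k3] as OpenCV has them; the pictures are not rectified), "R" (3x3) and "t" (3): a world point X has camera coordinates R X + t. Camera axes: x right, y down, z forward; pixel columns grow to the right and rows downward; lengths in mm; the calibration is good to about 2 mm. A picture is of the moment at which its call begins. calibration takes no time and is no camera call.
- arm.job_done(): hands the job in, once; it reports no verdict.
Trained networks look in the newest picture that a camera, given by its name, has taken for a name from the list of things; names that differ only in an ending like _2 or _b are one class to them, and where a whole thing is asked for, a point or a joint stands for the part that bears it (a point fixed in the world has none). Each returns a list of dicts, best first, with "p" (0 to 1); they miss things now and then, are a little off and sometimes report something else, mostly with a low value. They report only what shows in the picture. A call takes as long as a camera call.
- arm.find_in(camera, target): "location" ([column, row] in pixels, amid what is visible of it).
- arm.masks_of(camera, target): "pixels" (400x640 bool, what is visible of it) and "location" ([column, row] in pixels, amid what is visible of it).
The state is a dict: "clock": time; "joints": joint angles; "joint_vel": joint speeds; "joint_efforts": joint torques, N m; "position": TCP position; "ee_rot": TCP orientation; "contact_force": force on the tool from outside, world axes, zero at the start; "wrist_torque": the same for the moment, N m; "gripper_width": finger opening in mm.
Only numpy, scipy, OpenCV 4.12 (cv2) and the standard library are available. Lean on these libraries where they do the work, as an engineer would, in place of code of your own. Each camera call takes 0.05 s, during which the arm holds its last target. There are 200 camera calls.

## Working session

There is one attempt and no reset: what is moved stays moved. The work goes in short steps, Python scripts to look and compute and a shell command to move; the robot and the scene stay as the last step left them, time stands still between calls to the robot, and variables do not carry over. Pictures are saved under pics/ and viewed, about 12 in all and at most 16, crops included, and the job is handed in when it is done.

```bash
mkdir -p pics; ls
python3 - <<'E'
from bench import arm
import cv2,numpy as np
s=arm.read_state();print(s['clock'],s['position'],s['ee_rot'],s['gripper_width'])
for c in('top','side'):
    im=arm.get_image(c);cv2.imwrite(f'pics/{c}0.png',im[:,:,::-1])
    k=arm.calibration(c);print(c,np.round(k['intrinsics'],1).tolist(),np.round(-np.array(k['R']).T@k['t']).tolist(),np.round(k['R'],2).tolist())
    for t in('tile_a_center','fence_knob','lever_knob','lever_pivot','jig','row_corner','place_1','pad_1','water_jar'):
        print(t,[(np.round(d['location']).tolist(),round(d['p'],2)) for d in arm.find_in(c,t)[:6]])
E
```

```text
pics
0.0 [181.38582182 597.42872768 205.50982635] [-0.1038292  -0.69865388  0.70020747  0.10397959] 85.27664650241327
top [[366.0, 0.0, 325.5], [0.0, 366.0, 197.5], [0.0, 0.0, 1.0]] [439.0, -157.0, 947.0] [[0.02, -1.0, 0.02], [-0.98, -0.02, -0.18], [0.18, -0.01, -0.98]]
tile_a_center []
fence_knob [([252.0, 212.0], 0.87)]
lever_knob [([248.0, 243.0], 0.68)]
lever_pivot [([252.0, 215.0], 0.68), ([284.0, 211.0], 0.24)]
jig [([289.0, 211.0], 0.55)]
row_corner [([289.0, 212.0], 0.89), ([253.0, 217.0], 0.17)]
place_1 [([285.0, 214.0], 0.92)]
pad_1 [([303.0, 275.0], 0.67), ([260.0, 144.0], 0.62), ([303.0, 145.0], 0.55)]
water_jar [([262.0, 144.0], 0.96)]
side [[459.7, 0.0, 318.8], [0.0, 459.7, 195.3], [0.0, 0.0, 1.0]] [214.0, 582.0, 400.0] [[-0.9, -0.43, 0.01], [-0.16, 0.33, -0.93], [0.4, -0.84, -0.37]]
tile_a_center []
fence_knob [([274.0, 258.0], 0.68)]
lever_knob [([313.0, 262.0], 0.95), ([385.0, 253.0], 0.58)]
lever_pivot [([272.0, 258.0], 0.98)]
jig [([279.0, 254.0], 0.66)]
row_corner [([278.0, 254.0], 0.8)]
place_1 [([182.0, 236.0], 0.69), ([277.0, 257.0], 0.6)]
pad_1 [([227.0, 215.0], 0.61), ([250.0, 200.0], 0.46)]
water_jar [([183.0, 236.0], 0.59)]
```

View pics/top0.png

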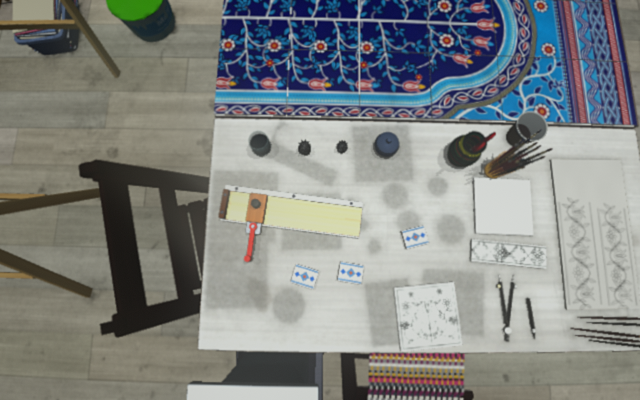

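View pics/side0.png

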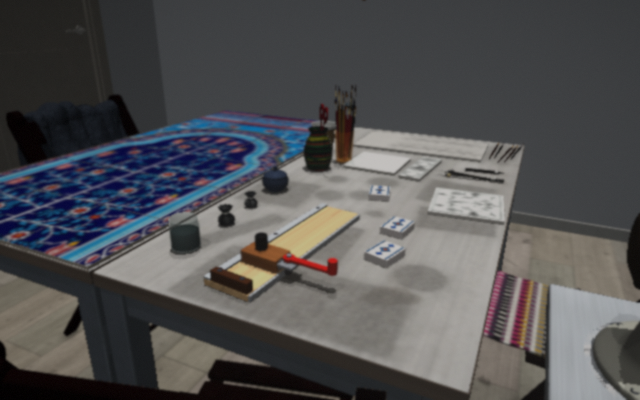

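The top view shows three tiles at about (305,275), (351,272) and (415,237). The jig runs from its stop at (224,203) to (360,235), and the lever points toward the robot with its knob at (248,259). The side view agrees. The grey panels are decoys. Next I'll localise these.

```bash
cat > h.py <<'E'
from bench import arm
import numpy as np, cv2
from scipy.spatial.transform import Rotation as Ro
def p2w(c,uv,z):
    k=arm.calibration(c);R=np.array(k['R']);t=np.array(k['t'])
    p=cv2.undistortPoints(np.float64(uv).reshape(-1,1,2),np.array(k['intrinsics']),np.array(k['dist_coeffs']))[:,0]
    d=np.c_[p,np.ones(len(p))]@R; C=-R.T@t
    return C+d*((z-C[2])/d[:,2])[:,None]
def w2p(c,X):
    k=arm.calibration(c)
    return cv2.projectPoints(np.float64(X).reshape(-1,3),cv2.Rodrigues(np.array(k['R']))[0],np.array(k['t']),np.array(k['intrinsics']),np.array(k['dist_coeffs']))[0][:,0]
def rect(mask,c,z):
    "min-area rectangle, in the world plane z, of the largest blob: centre, sizes, yaw of long side (deg)"
    cs=cv2.findContours(mask.astype(np.uint8),cv2.RETR_EXTERNAL,cv2.CHAIN_APPROX_NONE)[0]
    q=max(cs,key=cv2.contourArea)[:,0]
    (x,y),(w,h),a=cv2.minAreaRect(p2w(c,q,z)[:,:2].astype(np.float32))
    if w<h: w,h,a=h,w,a+90
    return np.round([x,y,w,h,(a+90)%180-90],1)
def tool():
    s=arm.read_state();R=Ro.from_quat(s['ee_rot']).as_matrix();return s,R
def st():
    s,R=tool();print('t',round(s['clock'],2),'tcp',np.round(s['position'],1),'F',np.round(s['contact_force'],1),'w',round(s['gripper_width'],1),'z-axis yaw',round(np.degrees(np.arctan2(R[1,2],R[0,2])),1),'y',np.round(R[:,1],3))
E
python3 - <<'E'
from h import *
st();print(np.round(tool()[1],3))
im=arm.get_image('top')
for t in('tile_a_center','jig','lever_knob','fence_knob'):
    for d in arm.masks_of('top',t)[:6]:
        z={'t':16,'j':12,'l':55,'f':63}[t[0]]
        print(t,round(d['p'],2),np.round(d['location']),d['pixels'].sum(),rect(d['pixels'],'top',z) if d['pixels'].sum()>5 else '')
hsv=cv2.cvtColor(im,cv2.COLOR_RGB2HSV)
# saturated colours at given samples
for u,v in[(340,222),(224,203),(255,205),(249,250),(305,276),(330,200)]: print((u,v),hsv[v,u],im[v,u])
m=cv2.inRange(hsv,(20,40,120),(40,255,255));m[:150]=0;m[300:]=0;m[:,:200]=0;m[:,380:]=0
print('bed',rect(m>0,'top',12))
c=cv2.resize(im[180:300,210:440],None,fx=3.4,fy=3.4,interpolation=cv2.INTER_CUBIC);cv2.imwrite('pics/c1.png',c[:,:,::-1])
E
```

```text
t 1.0 tcp [181.5 598.  206.6] F [ 0.1 -0.  -0.9] w 85.5 z-axis yaw -106.9 y [ 0. -0. -1.]
[[-0.957  0.    -0.291]
 [ 0.291 -0.    -0.957]
 [-0.    -1.     0.   ]]
lever_knob 0.6 [251. 241.] 258 [494.3  10.4  96.7  20.6  -7.7]
fence_knob 0.98 [254. 217.] 820 [529.2   3.9 166.4  44.   -6.3]
fence_knob 0.55 [286. 211.] 5578 [526.8 -77.9 348.7 182.3  82.8]
(340, 222) [ 33  54 217] [213 217 171]
(224, 203) [ 12  91 112] [112  88  72]
(255, 205) [ 30  15 101] [101 101  95]
(249, 250) [  2 166 213] [213  81  74]
(305, 276) [  3  94 182] [182 122 115]
(330, 200) [ 53   5 218] [215 218 214]
bed [ 566.2 -138.2  248.1   74.9   83.6]
```

View pics/c1.png

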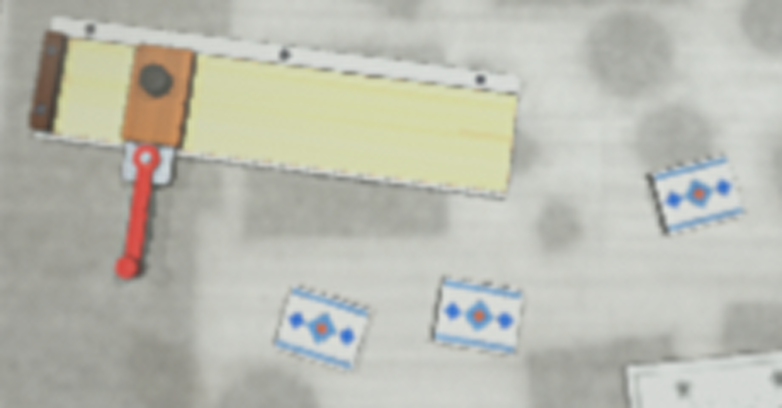

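The crop shows the three tiles with their centres at crop (321,328), (480,316) and (699,193). The fence knob is at (155,79), the lever pivot at (146,157) and the lever knob at (127,268).

Run:
```python
from h import *
O=np.array([210,180]);f=lambda pts,z:np.round(p2w('top',(np.array(pts)+.5)/3.4-.5+O,z)[:,:2],1)
print('rail outer',f([(52,17),(520,77)],17).tolist())
print('stop inner top',f([(68,36),(52,134)],32).tolist())
print('bed right',f([(518,93),(506,192)],12).tolist(), 'near',f([(180,155),(506,192)],12).tolist())
print('knobs',f([(155,79)],63).tolist(),'pivot',f([(146,157)],50).tolist(),'lev',f([(127,268)],55).tolist())
P=f([(321,328),(480,316),(699,193)],16);print('tiles',P.tolist(),np.linalg.norm(P,axis=1))
# blue stripes -> tile yaw
im=arm.get_image('top');hsv=cv2.cvtColor(im,cv2.COLOR_RGB2HSV)
m=cv2.inRange(hsv,(95,50,80),(130,255,255))
for p in P:
    u,v=w2p('top',[*p,16])[0].astype(int);ys,xs=np.nonzero(m[v-14:v+15,u-17:u+18])
    w=p2w('top',np.c_[xs+u-17,ys+v-14],16)[:,:2].astype(np.float32);(x,y),(a,b),t=cv2.minAreaRect(w)
    print('tile',np.round([x,y,a,b,t],1))
for t in('tile_a_center','place_1'):
  print([(np.round(d['location']),round(d['p'],2)) for d in arm.find_in('top',t)])
```

```text
rail outer [[642.2, 91.0], [602.3, -267.0]]
stop inner top [[624.6, 74.0], [550.5, 81.2]]
bed right [[590.8, -266.0], [515.3, -256.8]] near [[538.8, -11.0], [515.3, -256.8]]
knobs [[587.9, 1.6]] pivot [[532.9, 7.5]] lev [[453.4, 16.1]]
tiles [[413.1, -120.5], [423.5, -237.2], [516.4, -402.0]] [430.31600017 485.40301812 654.42567187]
tile [ 413.4 -120.5   55.4   43.3   72.9]
tile [ 423.7 -235.5   55.7   43.    81.5]
tile [ 516.2 -401.2   43.    54.3   14.5]
[]
[(array([288., 212.]), 0.71)]
```

Jig axes: yaw is about -6.3°, row_corner is about (626,75), and the fence is at about 56 mm. The sizes cross-check. I'll first turn the tool so tool x = jig +y and tool z = jig -x, closing the jaws on the way.

```bash
cat >> h.py <<'E'
YAW=-6.3; RC=np.array([626.4,75.5])
a=np.radians(YAW);UX=np.array([np.cos(a),np.sin(a)]);UY=np.array([-np.sin(a),np.cos(a)])
def j2w(x,y): return RC+x*UX+y*UY
def w2j(p): d=np.array(p)[:2]-RC; return np.array([d@UX,d@UY])
def go(x=None,y=None,z=0,yaw=None,world=False):
    "state, TCP in jig frame, and tool-axes delta to target (jig coords unless world); turn about tool y"
    st();s,R=tool();print('jig',np.round(w2j(s['position']),1),'q6',np.round(s['joints'],2))
    if x is None:return
    t=np.array([x,y]) if world else j2w(x,y)
    print('delta',np.round(R.T@(np.r_[t,z]-s['position']),1))
    if yaw is not None:
        e=(yaw-np.degrees(np.arctan2(R[1,2],R[0,2]))+180)%360-180
        print('rot y',round(-np.radians(e),3),'(alt half turn',round(-np.radians((e+360)%360-180),3),')')
E
R='{"delta_pos":[0,0,0],"rot":[0,0.125,0],"jaw":0}'
python3 -m creep '[{"delta_pos":[0,0,0],"rot":[0,0.125,0],"jaw":0},{"delta_pos":[0,0,0],"rot":[0,0.125,0],"jaw":0},{"delta_pos":[0,0,0],"rot":[0,0.125,0],"jaw":0},{"delta_pos":[0,0,0],"rot":[0,0.125,0],"jaw":0},{"delta_pos":[0,0,0],"rot":[0,0.125,0],"jaw":0},{"delta_pos":[0,0,0],"rot":[0,0.125,0],"jaw":0},{"delta_pos":[0,0,0],"rot":[0,0.125,0],"jaw":0},{"delta_pos":[0,0,0],"rot":[0,0.125,0],"jaw":0},{"delta_pos":[0,0,0],"rot":[0,0.125,0],"jaw":0},{"delta_pos":[0,0,0],"rot":[0,0.125,0],"jaw":0}]'
python3 -c "
from h import *
go(-166,-35,100,173.7)"
```

```text
clock: 2.23
position: [181.6, 598.0, 206.6]
ee_rot: [-0.495, -0.505, 0.505, 0.495]
contact_force: [0.7, 0.0, -0.3]
gripper_width: -0.0
t 2.23 tcp [181.6 598.  206.6] F [ 0.7  0.  -0.3] w -0.0 z-axis yaw -178.9 y [-0. -0. -1.]
jig [-499.5  470.5] q6 [ 1.53  0.38  0.01 -0.   -1.19 -1.51]
delta [-544.4  106.6 -265.3]
rot y 0.13 (alt half turn -3.012 )
```

```bash
python3 -m creep '[{"delta_pos":[0,0,0],"rot":[0,0.065,0],"jaw":0},{"delta_pos":[0,0,0],"rot":[0,0.065,0],"jaw":0},{"delta_pos":[-32,0,-21],"rot":[0,0,0],"jaw":0},{"delta_pos":[-32,0,-21],"rot":[0,0,0],"jaw":0},{"delta_pos":[-32,0,-21],"rot":[0,0,0],"jaw":0},{"delta_pos":[-32,0,-21],"rot":[0,0,0],"jaw":0},{"delta_pos":[-32,0,-21],"rot":[0,0,0],"jaw":0},{"delta_pos":[-32,0,-21],"rot":[0,0,0],"jaw":0},{"delta_pos":[-32,0,-21],"rot":[0,0,0],"jaw":0},{"delta_pos":[-32,0,-21],"rot":[0,0,0],"jaw":0}]' >/dev/null
python3 -m creep '[{"delta_pos":[-32,0,-21],"rot":[0,0,0],"jaw":0},{"delta_pos":[-32,0,-21],"rot":[0,0,0],"jaw":0},{"delta_pos":[-32,0,-21],"rot":[0,0,0],"jaw":0},{"delta_pos":[-32,0,-21],"rot":[0,0,0],"jaw":0},{"delta_pos":[-32,0,-21],"rot":[0,0,0],"jaw":0},{"delta_pos":[-32,0,-21],"rot":[0,0,0],"jaw":0},{"delta_pos":[-32,0,-21],"rot":[0,0,0],"jaw":0},{"delta_pos":[-25,30,0],"rot":[0,0,0],"jaw":0},{"delta_pos":[0,30,0],"rot":[0,0,0],"jaw":0},{"delta_pos":[0,0,0],"rot":[0,0,0],"jaw":0}]'
python3 -c "
from h import *
go(-166,-40,43,173.7)"
```

```text
clock: 3.9
position: [438.5, 60.1, 142.0]
ee_rot: [-0.525, -0.469, 0.476, 0.528]
contact_force: [-0.7, 0.4, 0.1]
gripper_width: -0.3
t 3.9 tcp [438.5  60.1 142. ] F [-0.7  0.4  0.1] w -0.3 z-axis yaw 173.8 y [-0.01  -0.003 -1.   ]
jig [-185.1  -35.9] q6 [ 0.5   0.14 -0.51 -0.   -0.93 -0.61]
delta [ -3.7  98.8 -20.1]
rot y 0.001 (alt half turn -3.14 )
```

```bash
python3 -m creep '[{"delta_pos":[0,0,-10],"rot":[0,0,0],"jaw":0},{"delta_pos":[-3,0,-10],"rot":[0,0,0],"jaw":0},{"delta_pos":[0,30,0],"rot":[0,0,0],"jaw":0},{"delta_pos":[0,30,0],"rot":[0,0,0],"jaw":0},{"delta_pos":[0,20,0],"rot":[0,0,0],"jaw":0},{"delta_pos":[0,10,0],"rot":[0,0,0],"jaw":0},{"delta_pos":[0,8,0],"rot":[0,0,0],"jaw":0},{"delta_pos":[0,0,0],"rot":[0,0,0],"jaw":0},{"delta_pos":[0,0,0],"rot":[0,0,0],"jaw":0},{"delta_pos":[0,0,0],"rot":[0,0,0],"jaw":0}]'
python3 -c "
from h import *
go(-166,-40,43,173.7)
im=arm.get_image('side');cv2.imwrite('pics/s1.png',cv2.resize(im[150:350,150:450],None,fx=2.6,fy=2.6)[:,:,::-1])"
```

```text
clock: 4.73
position: [463.6, 58.8, 49.9]
ee_rot: [0.526, 0.475, -0.473, -0.525]
contact_force: [-0.3, 0.2, 0.2]
gripper_width: 0.1
t 4.73 tcp [463.6  58.8  49.9] F [-0.3  0.2  0.2] w 0.1 z-axis yaw 174.1 y [ 0.003  0.001 -1.   ]
jig [-160.   -34.5] q6 [ 0.48  0.31 -0.58  0.   -0.68 -0.58]
delta [-5.5  6.9  6. ]
rot y 0.007 (alt half turn -3.135 )
```

View pics/s1.png

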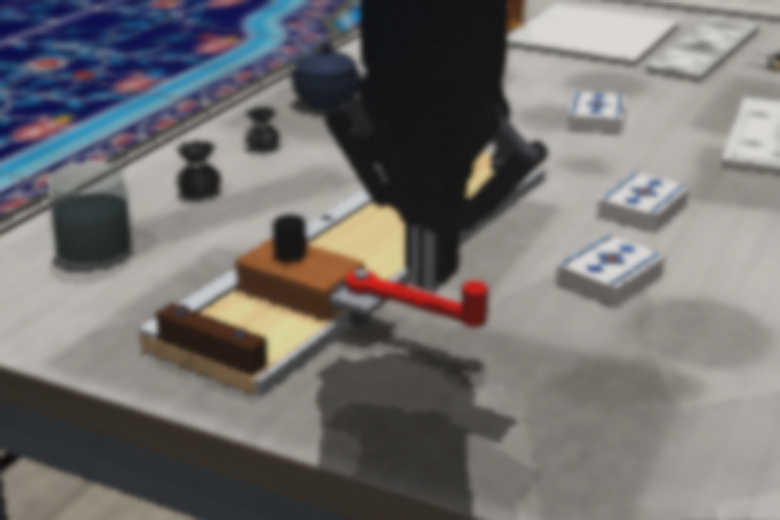

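Run:
```python
from h import *
st()
P=tool()[0]['position']
o=w2p('side',[P,[453.4,16.1,55],[587.9,1.6,63]]);print('side proj tcp, lever, fknob in crop',((o-[150,150])*2.6).round())
im=arm.get_image('top');o=w2p('top',[P,P+[0,0,100]]);print((o-[210,130])*3.4)
cv2.imwrite('pics/t1.png',cv2.resize(im[130:300,210:440],None,fx=3.4,fy=3.4)[:,:,::-1])
```

```text
t 4.78 tcp [463.3  58.7  49.9] F [-0.  -0.4 -0. ] w -0.1 z-axis yaw 174.1 y [ 0.003  0.001 -1.   ]
side proj tcp, lever, fknob in crop [[431. 322.]
 [478. 284.]
 [293. 217.]]
[[ 68.29481122 421.68548996]
 [ 30.78402943 416.65069925]]
```

View pics/t1.png

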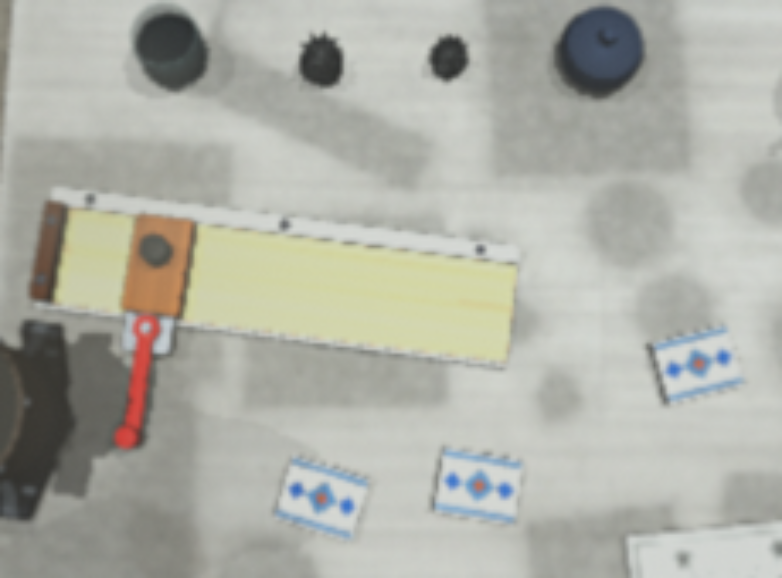

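```bash
python3 -m creep '[{"delta_pos":[0,3,3],"rot":[0,0,0],"jaw":0},{"delta_pos":[0,4,3],"rot":[0,0,0],"jaw":0},{"delta_pos":[-6,0,0],"rot":[0,0,0],"jaw":0},{"delta_pos":[-5,0,0],"rot":[0,0,0],"jaw":0},{"delta_pos":[-5,0,0],"rot":[0,0,0],"jaw":0},{"delta_pos":[-5,0,0],"rot":[0,0,0],"jaw":0},{"delta_pos":[-4,0,0],"rot":[0,0,0],"jaw":0},{"delta_pos":[-4,0,0],"rot":[0,0,0],"jaw":0},{"delta_pos":[-3,0,0],"rot":[0,0,0],"jaw":0},{"delta_pos":[0,0,0],"rot":[0,0,0],"jaw":0}]'
python3 - <<'E'
from h import *
go(-166,-40,43,173.7)
P=tool()[0]['position']
o=w2p('side',[P,P+[0,0,20]]);print((o-[220,180])*5)
im=arm.get_image('side');cv2.imwrite('pics/s2.png',cv2.resize(im[180:290,220:370],None,fx=5,fy=5,interpolation=cv2.INTER_CUBIC)[:,:,::-1])
E
```

```text
clock: 5.67
position: [452.6, 26.2, 41.6]
ee_rot: [-0.525, -0.473, 0.473, 0.526]
contact_force: [-0.1, -0.3, 0.1]
gripper_width: -0.0
t 5.67 tcp [452.6  26.2  41.6] F [-0.1 -0.3  0.1] w -0.0 z-axis yaw 174.0 y [-0.  0. -1.]
jig [-167.3  -68.1] q6 [ 0.42  0.3  -0.62 -0.   -0.65 -0.52]
delta [28.1 -1.4 -1.5]
rot y 0.005 (alt half turn -3.137 )
[[557.62594715 450.96147548]
 [558.78180418 392.53107932]]
```

View pics/s2.png

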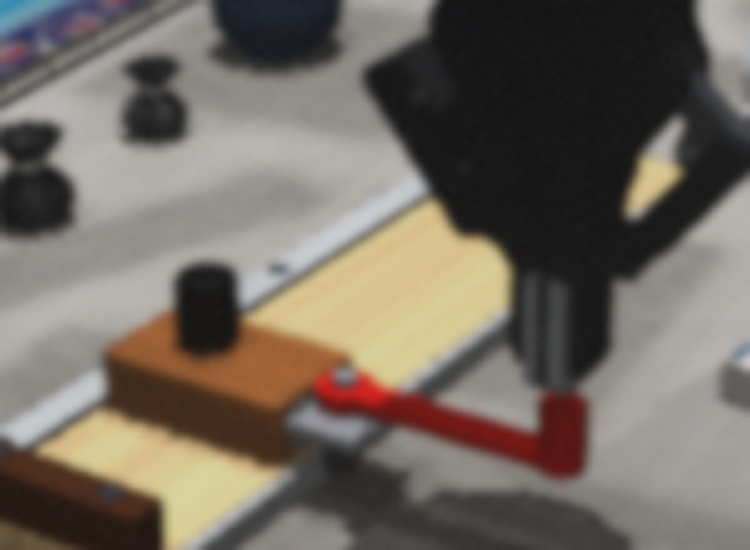

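The fingertips show about 18 mm higher in the picture than the reported TCP, and there is no contact. I'll back off, go lower, and push. Hitting knob or bar is fine either way.

```bash
python3 -m creep '[{"delta_pos":[15,0,0],"rot":[0,0,0],"jaw":0},{"delta_pos":[15,0,0],"rot":[0,0,0],"jaw":0},{"delta_pos":[0,8,0],"rot":[0,0,0],"jaw":0},{"delta_pos":[0,8,0],"rot":[0,0,0],"jaw":0},{"delta_pos":[0,0,0],"rot":[0,0,0],"jaw":0},{"delta_pos":[-6,0,0],"rot":[0,0,0],"jaw":0},{"delta_pos":[-6,0,0],"rot":[0,0,0],"jaw":0},{"delta_pos":[-5,0,0],"rot":[0,0,0],"jaw":0},{"delta_pos":[-4,0,0],"rot":[0,0,0],"jaw":0},{"delta_pos":[-4,0,0],"rot":[0,0,0],"jaw":0}]'
python3 -m creep '[{"delta_pos":[-2,0,0],"rot":[0,0,0],"jaw":0},{"delta_pos":[-2,0,0],"rot":[0,0,0],"jaw":0},{"delta_pos":[-2,0,0],"rot":[0,0,0],"jaw":0},{"delta_pos":[-2,0,0],"rot":[0,0,0],"jaw":0},{"delta_pos":[0,0,0],"rot":[0,0,0],"jaw":0},{"delta_pos":[0,0,0],"rot":[0,0,0],"jaw":0},{"delta_pos":[0,0,0],"rot":[0,0,0],"jaw":0},{"delta_pos":[0,0,0],"rot":[0,0,0],"jaw":0},{"delta_pos":[0,0,0],"rot":[0,0,0],"jaw":0},{"delta_pos":[0,0,0],"rot":[0,0,0],"jaw":0}]'
python3 - <<'E'
from h import *
go(-166,-40,43,173.7)
im=arm.get_image('top');h=cv2.cvtColor(im,cv2.COLOR_RGB2HSV)
m=cv2.inRange(h,(0,140,120),(6,255,255));m[:190]=0;m[290:]=0;m[:,:220]=0;m[:,330:]=0
ys,xs=np.nonzero(m);print(len(xs),np.c_[xs,ys].mean(0)); 
w=p2w('top',np.c_[xs,ys],50)[:,:2];j=np.array([w2j(p) for p in w]);print('red span jig',j.min(0).round(),j.max(0).round())
E
```

```text
clock: 6.55
position: [453.0, 31.1, 25.7]
ee_rot: [-0.525, -0.473, 0.473, 0.526]
contact_force: [-2.2, 2.8, 0.7]
gripper_width: -0.2
clock: 7.38
position: [452.5, 23.8, 25.6]
ee_rot: [0.525, 0.473, -0.473, -0.525]
contact_force: [-0.8, 0.1, 0.9]
gripper_width: 0.1
t 7.38 tcp [452.5  23.8  25.6] F [-0.8  0.1  0.9] w 0.1 z-axis yaw 174.0 y [ 0. -0. -1.]
jig [-167.2  -70.5] q6 [ 0.41  0.33 -0.63  0.   -0.61 -0.52]
delta [ 30.5 -17.4  -1.4]
rot y 0.006 (alt half turn -3.136 )
147 [253.26530612 242.02721088]
red span jig [-168.  -95.] [-78. -72.]
```

```bash
python3 -m creep '[{"delta_pos":[-8,0,0.5],"rot":[0,0,0],"jaw":0},{"delta_pos":[-8,0,0.5],"rot":[0,0,0],"jaw":0},{"delta_pos":[-7,0,-1.7],"rot":[0,0,0],"jaw":0},{"delta_pos":[-7,0,-1.7],"rot":[0,0,0],"jaw":0},{"delta_pos":[-7,0,-1.7],"rot":[0,0,0],"jaw":0},{"delta_pos":[-6.3,0,-3.4],"rot":[0,0,0],"jaw":0},{"delta_pos":[-6.3,0,-3.4],"rot":[0,0,0],"jaw":0},{"delta_pos":[-6.3,0,-3.4],"rot":[0,0,0],"jaw":0},{"delta_pos":[-5.2,0,-4.9],"rot":[0,0,0],"jaw":0},{"delta_pos":[-5.2,0,-4.9],"rot":[0,0,0],"jaw":0}]'
python3 -m creep '[{"delta_pos":[-5.2,0,-4.9],"rot":[0,0,0],"jaw":0},{"delta_pos":[-3.8,0,-6],"rot":[0,0,0],"jaw":0},{"delta_pos":[-3.8,0,-6],"rot":[0,0,0],"jaw":0},{"delta_pos":[-3.8,0,-6],"rot":[0,0,0],"jaw":0},{"delta_pos":[-2.3,0,-6],"rot":[0,0,0],"jaw":0},{"delta_pos":[-2.3,0,-6],"rot":[0,0,0],"jaw":0},{"delta_pos":[0,0,0],"rot":[0,0,0],"jaw":0},{"delta_pos":[0,0,0],"rot":[0,0,0],"jaw":0},{"delta_pos":[0,0,0],"rot":[0,0,0],"jaw":0},{"delta_pos":[0,0,0],"rot":[0,0,0],"jaw":0}]'
cat >> h.py <<'E'
def red():
    im=arm.get_image('top');h=cv2.cvtColor(im,cv2.COLOR_RGB2HSV)
    m=cv2.inRange(h,(0,140,100),(8,255,255));m[:180]=0;m[290:]=0;m[:,:220]=0;m[:,400:]=0
    n,l,s,_=cv2.connectedComponentsWithStats(m);i=1+s[1:,4].argmax();ys,xs=np.nonzero(l==i)
    j=np.array([w2j(p) for p in p2w('top',np.c_[xs,ys],50)]);v=cv2.fitLine(j.astype(np.float32),2,0,.01,.01)[:2,0]
    print('red',len(xs),'span',j.min(0).round(),j.max(0).round(),'dir deg',round(np.degrees(np.arctan(v[1]/v[0])),1));return im
E
python3 - <<'E'
from h import *
go(-107,-158,26,173.7);red()
E
```

```text
clock: 8.27
position: [468.9, -45.6, 25.3]
ee_rot: [-0.525, -0.473, 0.474, 0.526]
contact_force: [-1.3, 1.0, -0.4]
gripper_width: -0.1
clock: 9.1
position: [502.2, -69.2, 25.8]
ee_rot: [0.525, 0.474, -0.473, -0.525]
contact_force: [0.4, 0.5, -0.4]
gripper_width: -0.5
t 9.1 tcp [502.2 -69.2  25.8] F [ 0.4  0.5 -0.4] w -0.5 z-axis yaw 174.1 y [ 0.001 -0.    -1.   ]
jig [-107.6 -157.5] q6 [ 0.18  0.4  -0.51  0.   -0.66 -0.29]
delta [-0.5 -0.2 -0.6]
rot y 0.006 (alt half turn -3.135 )
red 1 span [-189. -219.] [-189. -219.] dir deg 49.0
```

```bash
python3 -m creep '[{"delta_pos":[0,-5,6],"rot":[0,0,0],"jaw":0},{"delta_pos":[0,-40,0],"rot":[0,0,0],"jaw":60},{"delta_pos":[0,-40,0],"rot":[0,0,0],"jaw":60},{"delta_pos":[27,0,-28],"rot":[0,0,0],"jaw":60},{"delta_pos":[27,0,-28],"rot":[0,0,0],"jaw":60},{"delta_pos":[26,0,-28],"rot":[0,0,0],"jaw":60},{"delta_pos":[0,0,0],"rot":[0,0,0],"jaw":60},{"delta_pos":[0,0,0],"rot":[0,0,0],"jaw":60},{"delta_pos":[0,0,0],"rot":[0,0,0],"jaw":60},{"delta_pos":[0,0,0],"rot":[0,0,0],"jaw":60}]'
python3 - <<'E'
from h import *
go(-30,-77.7,37,173.7);red()
E
```

```text
clock: 9.98
position: [586.6, 1.6, 110.6]
ee_rot: [-0.525, -0.473, 0.474, 0.526]
contact_force: [-0.5, 0.7, 0.2]
gripper_width: 60.0
t 9.98 tcp [586.6   1.6 110.6] F [-0.5  0.7  0.2] w 60.0 z-axis yaw 174.0 y [-0.001 -0.    -1.   ]
jig [-31.5 -77.8] q6 [ 0.28  0.41 -0.22 -0.   -0.95 -0.38]
delta [ 0.2 73.6 -1.5]
rot y 0.006 (alt half turn -3.136 )
red 151 span [ -98. -169.] [-78. -79.] dir deg 85.9
```

Lever free at about 1.5 rad. Descend and grip the fence knob.

```bash
python3 -m creep '[{"delta_pos":[0,25,-1.5],"rot":[0,0,0],"jaw":60},{"delta_pos":[0,25,0],"rot":[0,0,0],"jaw":60},{"delta_pos":[0,15,0],"rot":[0,0,0],"jaw":60},{"delta_pos":[0,8,0],"rot":[0,0,0],"jaw":60},{"delta_pos":[0,0,0],"rot":[0,0,0],"jaw":12},{"delta_pos":[0,0,0],"rot":[0,0,0],"jaw":12},{"delta_pos":[0,0,0],"rot":[0,0,0],"jaw":12},{"delta_pos":[0,0,0],"rot":[0,0,0],"jaw":12},{"delta_pos":[0,0,0],"rot":[0,0,0],"jaw":12},{"delta_pos":[0,0,0],"rot":[0,0,0],"jaw":12}]'
python3 -m creep '[{"delta_pos":[-3,0,0],"rot":[0,0,0],"jaw":12},{"delta_pos":[-6,0,0],"rot":[0,0,0],"jaw":12},{"delta_pos":[-8,0,0],"rot":[0,0,0],"jaw":12},{"delta_pos":[-8,0,0],"rot":[0,0,0],"jaw":12},{"delta_pos":[-8,0,0],"rot":[0,0,0],"jaw":12},{"delta_pos":[-8,0,0],"rot":[0,0,0],"jaw":12},{"delta_pos":[-8,0,0],"rot":[0,0,0],"jaw":12},{"delta_pos":[0,0,0],"rot":[0,0,0],"jaw":12},{"delta_pos":[0,0,0],"rot":[0,0,0],"jaw":12},{"delta_pos":[0,0,0],"rot":[0,0,0],"jaw":12}]'
python3 - <<'E'
from h import *
go(-30,-290,37,173.7);red()
E
```

```text
clock: 10.87
position: [589.8, 2.1, 38.5]
ee_rot: [0.526, 0.474, -0.473, -0.525]
contact_force: [0.4, -0.9, 0.9]
gripper_width: 12.0
clock: 11.7
position: [584.4, -46.9, 37.6]
ee_rot: [0.525, 0.473, -0.473, -0.525]
contact_force: [-0.2, 0.7, -0.2]
gripper_width: 12.3
t 11.7 tcp [584.4 -46.9  37.6] F [-0.2  0.7 -0.2] w 12.3 z-axis yaw 174.0 y [ 0.  0. -1.]
jig [ -28.4 -126.2] q6 [ 0.2   0.49 -0.3  -0.   -0.78 -0.3 ]
delta [-163.8    0.6    2.6]
rot y 0.006 (alt half turn -3.136 )
red 157 span [ -98. -170.] [-77. -78.] dir deg 85.0
```

Run:
```python
from h import *
P=tool()[0]['position']
o=w2p('side',[P,P+[0,0,20],P+[0,0,40]]);print((o-[180,160])*5)
im=arm.get_image('side');cv2.imwrite('pics/s3.png',cv2.resize(im[160:280,180:330],None,fx=5,fy=5,interpolation=cv2.INTER_CUBIC)[:,:,::-1])
```

```text
[[498.36343767 379.67541546]
 [497.0142805  328.11599481]
 [495.63578198 275.61821567]]
```

View pics/s3.png

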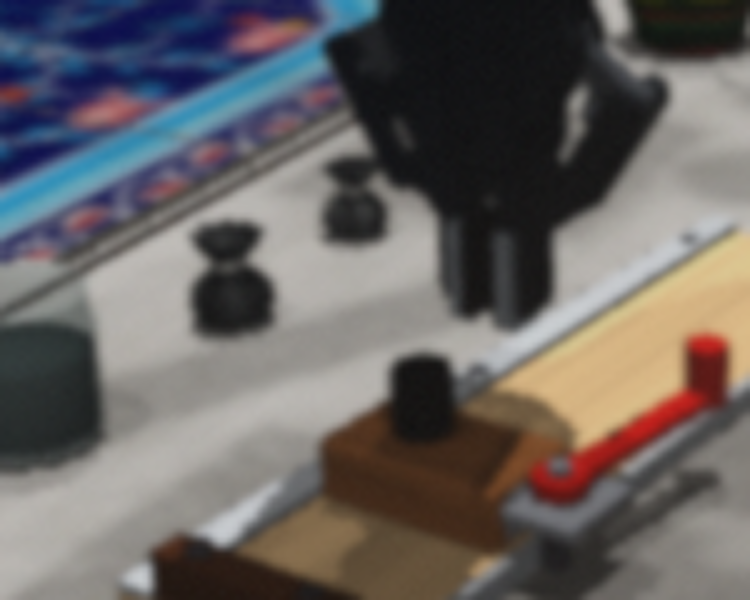

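The tips stand about 20 mm above the reported TCP, so I'll correct for that (tip ≈ TCP+19 shut, more when open). Go back and grip lower.

```bash
python3 -m creep '[{"delta_pos":[0,-30,0],"rot":[0,0,0],"jaw":60},{"delta_pos":[12,0,0.5],"rot":[0,0,0],"jaw":60},{"delta_pos":[12,0,0.5],"rot":[0,0,0],"jaw":60},{"delta_pos":[12,0,0.5],"rot":[0,0,0],"jaw":60},{"delta_pos":[12.5,0,0],"rot":[0,0,0],"jaw":60},{"delta_pos":[0,0,0],"rot":[0,0,0],"jaw":60},{"delta_pos":[0,20,0],"rot":[0,0,0],"jaw":60},{"delta_pos":[0,18,0],"rot":[0,0,0],"jaw":60},{"delta_pos":[0,10,0],"rot":[0,0,0],"jaw":60},{"delta_pos":[0,0,0],"rot":[0,0,0],"jaw":60}]'
python3 -m creep '[{"delta_pos":[0,0,0],"rot":[0,0,0],"jaw":12},{"delta_pos":[0,0,0],"rot":[0,0,0],"jaw":12},{"delta_pos":[0,0,0],"rot":[0,0,0],"jaw":12},{"delta_pos":[0,0,0],"rot":[0,0,0],"jaw":12},{"delta_pos":[0,0,0],"rot":[0,0,0],"jaw":12},{"delta_pos":[0,0,0],"rot":[0,0,0],"jaw":12},{"delta_pos":[0,0,0],"rot":[0,0,0],"jaw":12},{"delta_pos":[0,0,0],"rot":[0,0,0],"jaw":12},{"delta_pos":[0,0,0],"rot":[0,0,0],"jaw":12},{"delta_pos":[0,0,0],"rot":[0,0,0],"jaw":12}]'
python3 -c "
from h import *
go(-30,-290,20,173.7)"
```

```text
clock: 12.63
position: [585.5, 1.5, 16.6]
ee_rot: [-0.524, -0.471, 0.475, 0.526]
contact_force: [0.1, 0.0, -0.7]
gripper_width: 60.0
clock: 13.47
position: [590.1, 1.9, 21.1]
ee_rot: [0.526, 0.475, -0.472, -0.524]
contact_force: [5.0, -0.8, 4.8]
gripper_width: 19.5
t 13.47 tcp [590.1   1.9  21.1] F [ 5.  -0.8  4.8] w 19.5 z-axis yaw 174.1 y [ 0.005  0.    -1.   ]
jig [-28.  -77.2] q6 [ 0.28  0.52 -0.3   0.   -0.75 -0.38]
delta [-212.8    0.9    3.4]
rot y 0.007 (alt half turn -3.135 )
```

```bash
python3 -m creep '[{"delta_pos":[-4,0,0],"rot":[0,0,0],"jaw":12},{"delta_pos":[-9,0,0],"rot":[0,0,0],"jaw":12},{"delta_pos":[-12,0,0],"rot":[0,0,0],"jaw":12},{"delta_pos":[-12,0,0],"rot":[0,0,0],"jaw":12},{"delta_pos":[-12,0,0],"rot":[0,0,0],"jaw":12},{"delta_pos":[-12,0,0],"rot":[0,0,0],"jaw":12},{"delta_pos":[-12,0,0],"rot":[0,0,0],"jaw":12},{"delta_pos":[-12,0,0],"rot":[0,0,0],"jaw":12},{"delta_pos":[-12,0,0],"rot":[0,0,0],"jaw":12},{"delta_pos":[-12,0,0],"rot":[0,0,0],"jaw":12}]'
python3 -m creep '[{"delta_pos":[-12,0,0],"rot":[0,0,0],"jaw":12},{"delta_pos":[-12,0,0],"rot":[0,0,0],"jaw":12},{"delta_pos":[-12,0,0],"rot":[0,0,0],"jaw":12},{"delta_pos":[-12,0,0],"rot":[0,0,0],"jaw":12},{"delta_pos":[-12,0,0],"rot":[0,0,0],"jaw":12},{"delta_pos":[-12,0,0],"rot":[0,0,0],"jaw":12},{"delta_pos":[-12,0,0],"rot":[0,0,0],"jaw":12},{"delta_pos":[-2,0,0],"rot":[0,0,0],"jaw":12},{"delta_pos":[0,0,0],"rot":[0,0,0],"jaw":12},{"delta_pos":[0,0,0],"rot":[0,0,0],"jaw":12}]'
python3 -c "
from h import *
go(-30,-290,20,173.7);red()"
```

```text
clock: 14.3
position: [578.0, -106.8, 21.1]
ee_rot: [0.526, 0.475, -0.473, -0.524]
contact_force: [2.9, 2.0, 7.0]
gripper_width: 19.6
clock: 15.13
position: [568.3, -193.1, 21.0]
ee_rot: [0.526, 0.474, -0.473, -0.525]
contact_force: [2.1, -2.7, 6.2]
gripper_width: 19.4
t 15.13 tcp [ 568.3 -193.1   21. ] F [ 2.1 -2.7  6.2] w 19.4 z-axis yaw 174.0 y [ 0.002 -0.001 -1.   ]
jig [ -28.3 -273.3] q6 [-0.06  0.53 -0.28  0.   -0.76 -0.05]
delta [-16.7   1.1   1.8]
rot y 0.006 (alt half turn -3.136 )
red 139 span [ -97. -364.] [ -83. -272.] dir deg 86.7
```

Fence drawn to about 250 mm. Release, lift, and head to tile 1.

```bash
python3 -m creep '[{"delta_pos":[0,0,0],"rot":[0,0,0],"jaw":75},{"delta_pos":[0,0,0],"rot":[0,0,0],"jaw":75},{"delta_pos":[0,0,0],"rot":[0,0,0],"jaw":75},{"delta_pos":[0,-30,0],"rot":[0,0,0],"jaw":75},{"delta_pos":[0,-30,0],"rot":[0,0,0],"jaw":75},{"delta_pos":[0,-20,0],"rot":[0,0,0],"jaw":75},{"delta_pos":[25,0,30],"rot":[0,0,0],"jaw":75},{"delta_pos":[25,0,30],"rot":[0,0,0],"jaw":75},{"delta_pos":[25,0,30],"rot":[0,0,0],"jaw":75},{"delta_pos":[0,0,30],"rot":[0,0,0],"jaw":75}]'
cat >> h.py <<'E'
def tiles(c='top',show=True):
    im=arm.get_image(c);hsv=cv2.cvtColor(im,cv2.COLOR_RGB2HSV)
    m=cv2.inRange(hsv,(95,50,80),(130,255,255));m[:180]=0
    m=cv2.morphologyEx(m,cv2.MORPH_CLOSE,np.ones((11,11),np.uint8))
    n,l,s,_=cv2.connectedComponentsWithStats(m);r=[]
    for i in range(1,n):
        if s[i,4]<150:continue
        for z in(16,28):
            w=p2w(c,np.argwhere(l==i)[:,::-1],z)[:,:2].astype(np.float32);(x,y),(a,b),t=cv2.minAreaRect(w)
            if a<b:a,b,t=b,a,t+90
            print('tile z',z,np.round([x,y,a,b],1),'x-yaw',round((t-90+90)%180-90,1),'jig',w2j((x,y)).round(1))
    return im
E
python3 -c "
from h import *
tiles();go(413.4,-120.5,60,162.9,True)"
```

```text
clock: 16.02
position: [453.6, -102.9, 98.8]
ee_rot: [-0.524, -0.473, 0.475, 0.526]
contact_force: [-0.1, 1.0, -0.6]
gripper_width: 75.1
tile z 16 [ 516.2 -401.2   54.3   43. ] x-yaw 14.5 jig [ -57.2 -485.9]
tile z 28 [ 515.2 -398.    53.6   42.5] x-yaw 14.5 jig [ -58.5 -482.9]
tile z 16 [ 423.8 -235.7   55.7   43.6] x-yaw -9.0 jig [-167.2 -331.5]
tile z 28 [ 424.  -234.7   55.    43. ] x-yaw -9.0 jig [-167.2 -330.5]
tile z 16 [ 410.7 -129.1   43.5   36.9] x-yaw 72.4 jig [-191.9 -227. ]
tile z 28 [ 411.1 -129.5   42.9   36.4] x-yaw 72.4 jig [-191.5 -227.4]
t 16.07 tcp [ 446.  -103.6   97.9] F [-6.6 -0.  -0.7] w 74.8 z-axis yaw 174.1 y [-0.01   0.002 -1.   ]
jig [-159.6 -197.8] q6 [ 0.13  0.23 -0.53 -0.   -0.82 -0.23]
delta [-20.2  38.3  30.3]
rot y 0.195 (alt half turn -2.947 )
```

```bash
python3 -m creep '[{"delta_pos":[-7,0,10],"rot":[0,0,0],"jaw":75},{"delta_pos":[-7,0,10],"rot":[0,0,0],"jaw":75},{"delta_pos":[-6,0,10],"rot":[0,0,0],"jaw":75},{"delta_pos":[0,20,0],"rot":[0,0.1,0],"jaw":75},{"delta_pos":[0,18,0],"rot":[0,0.095,0],"jaw":75},{"delta_pos":[0,0,0],"rot":[0,0,0],"jaw":75},{"delta_pos":[0,0,0],"rot":[0,0,0],"jaw":75},{"delta_pos":[0,0,0],"rot":[0,0,0],"jaw":75},{"delta_pos":[0,0,0],"rot":[0,0,0],"jaw":75},{"delta_pos":[0,0,0],"rot":[0,0,0],"jaw":75}]'
python3 -c "
from h import *
go(413.4,-120.5,-17,162.9,True)"
```

```text
clock: 16.9
position: [424.9, -122.1, 62.4]
ee_rot: [0.569, 0.421, -0.42, -0.568]
contact_force: [0.3, 0.0, -0.7]
gripper_width: 74.9
t 16.9 tcp [ 424.9 -122.1   62.4] F [ 0.3  0.  -0.7] w 74.9 z-axis yaw 162.9 y [ 0.002  0.    -1.   ]
jig [-178.6 -218.6] q6 [ 0.09  0.25 -0.62  0.   -0.7  -0.39]
delta [-1.9 79.4 11.6]
rot y 0.0 (alt half turn -3.141 )
```

```bash
python3 -m creep '[{"delta_pos":[-2,0,11.5],"rot":[0,0,0],"jaw":75},{"delta_pos":[0,25,0],"rot":[0,0,0],"jaw":75},{"delta_pos":[0,25,0],"rot":[0,0,0],"jaw":75},{"delta_pos":[0,12,0],"rot":[0,0,0],"jaw":75},{"delta_pos":[0,8,0],"rot":[0,0,0],"jaw":75},{"delta_pos":[0,5,0],"rot":[0,0,0],"jaw":75},{"delta_pos":[0,4,0],"rot":[0,0,0],"jaw":75},{"delta_pos":[0,0,0],"rot":[0,0,0],"jaw":75},{"delta_pos":[0,0,0],"rot":[0,0,0],"jaw":75},{"delta_pos":[0,0,0],"rot":[0,0,0],"jaw":75}]'
python3 -m creep '[{"delta_pos":[0,0,0],"rot":[0,0,0],"jaw":38},{"delta_pos":[0,0,0],"rot":[0,0,0],"jaw":38},{"delta_pos":[0,0,0],"rot":[0,0,0],"jaw":38},{"delta_pos":[0,0,0],"rot":[0,0,0],"jaw":38},{"delta_pos":[0,0,0],"rot":[0,0,0],"jaw":38},{"delta_pos":[0,0,0],"rot":[0,0,0],"jaw":38},{"delta_pos":[0,0,0],"rot":[0,0,0],"jaw":38},{"delta_pos":[0,0,0],"rot":[0,0,0],"jaw":38},{"delta_pos":[0,0,0],"rot":[0,0,0],"jaw":38},{"delta_pos":[0,0,0],"rot":[0,0,0],"jaw":38}]'
python3 -c "
from h import *
go(413.4,-120.5,-17,162.9,True)
P=tool()[0]['position']
o=w2p('side',[P,P+[0,0,20],P+[0,0,40]]);print((o-[300,160])*5)
im=arm.get_image('side');cv2.imwrite('pics/s4.png',cv2.resize(im[160:280,300:450],None,fx=5,fy=5,interpolation=cv2.INTER_CUBIC)[:,:,::-1])"
```

```text
clock: 17.73
position: [413.2, -120.5, -16.7]
ee_rot: [0.569, 0.421, -0.42, -0.569]
contact_force: [-0.5, -0.1, 0.4]
gripper_width: 75.3
clock: 18.57
position: [413.0, -120.5, -16.4]
ee_rot: [0.569, 0.42, -0.42, -0.568]
contact_force: [-1.6, 1.1, 6.4]
gripper_width: 45.6
t 18.57 tcp [ 413.  -120.5  -16.4] F [-1.6  1.1  6.4] w 45.6 z-axis yaw 162.9 y [ 0.001 -0.    -1.   ]
jig [-190.6 -218.3] q6 [ 0.1   0.39 -0.73  0.   -0.46 -0.4 ]
delta [ 0.2  0.6 -0.3]
rot y 0.0 (alt half turn -3.142 )
[[421.74309591 526.95538301]
 [425.04857762 477.55452919]
 [428.42023781 427.27921841]]
```

View pics/s4.png

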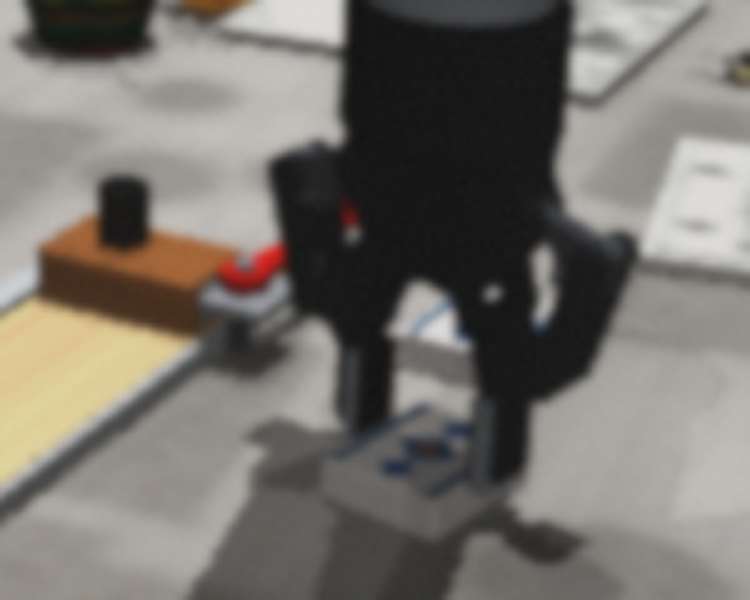

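Tile gripped (45.6 reads about 2.4 low, as with the knob). Lift, align, and carry it over the place-1 spot.

```bash
python3 -m creep '[{"delta_pos":[0,-10,0],"rot":[0,0,0],"jaw":38},{"delta_pos":[0,-25,0],"rot":[0,0,0],"jaw":38},{"delta_pos":[0,-30,0],"rot":[0,0,0],"jaw":38},{"delta_pos":[0,0,0],"rot":[0,-0.095,0],"jaw":38},{"delta_pos":[0,0,0],"rot":[0,-0.093,0],"jaw":38},{"delta_pos":[20,0,-18],"rot":[0,0,0],"jaw":38},{"delta_pos":[25,0,-22],"rot":[0,0,0],"jaw":38},{"delta_pos":[25,0,-22],"rot":[0,0,0],"jaw":38},{"delta_pos":[25,0,-22],"rot":[0,0,0],"jaw":38},{"delta_pos":[25,0,-22],"rot":[0,0,0],"jaw":38}]'
python3 -m creep '[{"delta_pos":[25,0,-22],"rot":[0,0,0],"jaw":38},{"delta_pos":[20,0,-18],"rot":[0,0,0],"jaw":38},{"delta_pos":[10,0,-10],"rot":[0,0,0],"jaw":38},{"delta_pos":[5,0,-5],"rot":[0,0,0],"jaw":38},{"delta_pos":[0,0,0],"rot":[0,0,0],"jaw":38},{"delta_pos":[0,0,0],"rot":[0,0,0],"jaw":38},{"delta_pos":[0,0,0],"rot":[0,0,0],"jaw":38},{"delta_pos":[0,0,0],"rot":[0,0,0],"jaw":38},{"delta_pos":[0,0,0],"rot":[0,0,0],"jaw":38},{"delta_pos":[0,0,0],"rot":[0,0,0],"jaw":38}]'
python3 -c "
from h import *
go(-28,-36,-2,173.7)"
```

```text
clock: 19.45
position: [531.8, -12.0, 47.7]
ee_rot: [-0.527, -0.471, 0.471, 0.527]
contact_force: [0.8, -0.3, -0.1]
gripper_width: 45.4
clock: 20.28
position: [592.1, 40.0, 47.9]
ee_rot: [-0.527, -0.471, 0.471, 0.527]
contact_force: [-0.3, -0.3, -0.8]
gripper_width: 45.9
t 20.28 tcp [592.1  40.   47.9] F [-0.3 -0.3 -0.8] w 45.9 z-axis yaw 173.6 y [ 0.  0. -1.]
jig [-30.2 -39.1] q6 [ 0.34  0.49 -0.27 -0.   -0.81 -0.45]
delta [ 3.1 49.9 -2.2]
rot y -0.002 (alt half turn 3.14 )
```

```bash
python3 -m creep '[{"delta_pos":[0,15,0],"rot":[0,0,0],"jaw":38},{"delta_pos":[0,15,0],"rot":[0,0,0],"jaw":38},{"delta_pos":[0,10,0],"rot":[0,0,0],"jaw":38},{"delta_pos":[0,6,0],"rot":[0,0,0],"jaw":38},{"delta_pos":[0,3,0],"rot":[0,0,0],"jaw":38},{"delta_pos":[0,2,0],"rot":[0,0,0],"jaw":38},{"delta_pos":[0,1,0],"rot":[0,0,0],"jaw":38},{"delta_pos":[0,0,0],"rot":[0,0,0],"jaw":38},{"delta_pos":[0,0,0],"rot":[0,0,0],"jaw":38},{"delta_pos":[0,0,0],"rot":[0,0,0],"jaw":38}]'
python3 -m creep '[{"delta_pos":[2,0,0],"rot":[0,0,0],"jaw":38},{"delta_pos":[2,0,0],"rot":[0,0,0],"jaw":38},{"delta_pos":[2,0,0],"rot":[0,0,0],"jaw":38},{"delta_pos":[0,0,-2],"rot":[0,0,0],"jaw":38},{"delta_pos":[0,0,-1],"rot":[0,0,0],"jaw":38},{"delta_pos":[0,0,0],"rot":[0,0,0],"jaw":38},{"delta_pos":[0,0,0],"rot":[0,0,0],"jaw":38},{"delta_pos":[0,0,0],"rot":[0,0,0],"jaw":38},{"delta_pos":[0,0,0],"rot":[0,0,0],"jaw":38},{"delta_pos":[0,0,0],"rot":[0,0,0],"jaw":38}]'
python3 -c "
from h import *
go(-24,-30,-4,173.7)"
```

```text
clock: 21.12
position: [592.8, 40.6, -3.9]
ee_rot: [0.527, 0.472, -0.471, -0.527]
contact_force: [0.5, -1.4, -1.8]
gripper_width: 45.6
clock: 21.95
position: [596.4, 46.1, -4.3]
ee_rot: [0.527, 0.472, -0.471, -0.527]
contact_force: [-0.5, 0.0, -0.8]
gripper_width: 45.7
t 21.95 tcp [596.4  46.1  -4.3] F [-0.5  0.  -0.8] w 45.7 z-axis yaw 173.6 y [ 0.  0. -1.]
jig [-26.6 -32.5] q6 [ 0.35  0.56 -0.3   0.   -0.71 -0.46]
delta [ 2.5 -0.3 -2.6]
rot y -0.001 (alt half turn 3.141 )
```

```bash
python3 -m creep '[{"delta_pos":[0,0.7,0],"rot":[0,0,0],"jaw":38},{"delta_pos":[1,0,0],"rot":[0,0,0],"jaw":38},{"delta_pos":[1,0,0],"rot":[0,0,0],"jaw":38},{"delta_pos":[1,0,0],"rot":[0,0,0],"jaw":38},{"delta_pos":[1,0,0],"rot":[0,0,0],"jaw":38},{"delta_pos":[0,0,0],"rot":[0,0,0],"jaw":38},{"delta_pos":[0,0,0],"rot":[0,0,0],"jaw":38},{"delta_pos":[0,0,0],"rot":[0,0,0],"jaw":38},{"delta_pos":[0,0,0],"rot":[0,0,0],"jaw":38},{"delta_pos":[0,0,0],"rot":[0,0,0],"jaw":38}]'
python3 -m creep '[{"delta_pos":[0,0,-1],"rot":[0,0,0],"jaw":38},{"delta_pos":[0,0,-1],"rot":[0,0,0],"jaw":38},{"delta_pos":[0,0,-1],"rot":[0,0,0],"jaw":38},{"delta_pos":[0,0,-1],"rot":[0,0,0],"jaw":38},{"delta_pos":[0,0,0],"rot":[0,0,0],"jaw":38},{"delta_pos":[0,0,0],"rot":[0,0,0],"jaw":38},{"delta_pos":[0,0,0],"rot":[0,0,0],"jaw":38},{"delta_pos":[0,0,0],"rot":[0,0,0],"jaw":38},{"delta_pos":[0,0,0],"rot":[0,0,0],"jaw":38},{"delta_pos":[0,0,0],"rot":[0,0,0],"jaw":38}]'
python3 -c "
from h import *
go(-24,-30,-4,173.7)"
```

```text
clock: 22.78
position: [596.8, 49.5, -4.3]
ee_rot: [0.527, 0.471, -0.472, -0.527]
contact_force: [-0.7, -4.0, 5.5]
gripper_width: 45.7
clock: 23.62
position: [597.6, 49.3, -4.3]
ee_rot: [-0.526, -0.47, 0.473, 0.528]
contact_force: [-6.9, 1.4, 12.3]
gripper_width: 45.7
t 23.62 tcp [597.6  49.3  -4.3] F [-6.9  1.4 12.3] w 45.7 z-axis yaw 173.6 y [-0.006 -0.001 -1.   ]
jig [-25.8 -29.2] q6 [ 0.35  0.57 -0.29 -0.   -0.72 -0.46]
delta [-0.8 -0.3 -1.8]
rot y -0.001 (alt half turn 3.14 )
```

```bash
python3 -m creep '[{"delta_pos":[0,-0.7,0],"rot":[0,0,0],"jaw":38},{"delta_pos":[0,0,-1],"rot":[0,0,0],"jaw":38},{"delta_pos":[0,0,-1],"rot":[0,0,0],"jaw":38},{"delta_pos":[0,0,-1],"rot":[0,0,0],"jaw":38},{"delta_pos":[0,0,-1],"rot":[0,0,0],"jaw":38},{"delta_pos":[0,0,-1],"rot":[0,0,0],"jaw":38},{"delta_pos":[0,0,0],"rot":[0,0,0],"jaw":38},{"delta_pos":[0,0,0],"rot":[0,0,0],"jaw":38},{"delta_pos":[0,0,0],"rot":[0,0,0],"jaw":38},{"delta_pos":[0,0,0],"rot":[0,0,0],"jaw":38}]'
python3 -c "
from h import *
go(-24,-30,-4,173.7)
P=tool()[0]['position']
im=arm.get_image('side');cv2.imwrite('pics/s5.png',cv2.resize(im[190:310,180:330],None,fx=5,fy=5,interpolation=cv2.INTER_CUBIC)[:,:,::-1])"
```

```text
clock: 24.45
position: [601.4, 49.4, -4.2]
ee_rot: [-0.525, -0.469, 0.474, 0.529]
contact_force: [-10.9, 5.0, 12.3]
gripper_width: 45.3
t 24.45 tcp [601.4  49.4  -4.2] F [-10.9   5.   12.3] w 45.3 z-axis yaw 173.6 y [-0.008 -0.001 -1.   ]
jig [-22.  -28.7] q6 [ 0.35  0.57 -0.28 -0.   -0.73 -0.46]
delta [-1.3 -0.2  2. ]
rot y -0.002 (alt half turn 3.14 )
```

View pics/s5.png

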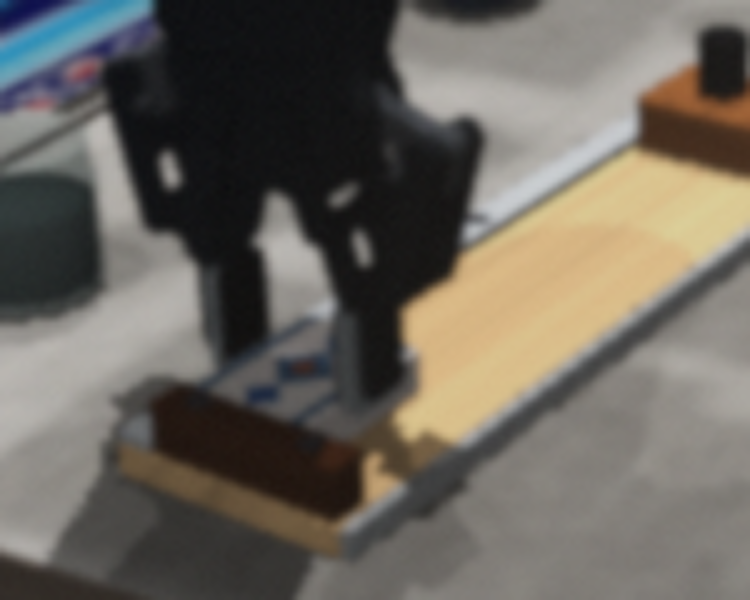

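```bash
sed -i 's/^def j2w/RC=RC+1.8*UX+1.3*UY\ndef j2w/' h.py
python3 -m creep '[{"delta_pos":[0,0,-1],"rot":[0,0,0],"jaw":38},{"delta_pos":[0,0,-1],"rot":[0,0,0],"jaw":38},{"delta_pos":[0,0,-1],"rot":[0,0,0],"jaw":38},{"delta_pos":[1,0,0],"rot":[0,0,0],"jaw":38},{"delta_pos":[1,0,0],"rot":[0,0,0],"jaw":38},{"delta_pos":[1,0,0],"rot":[0,0,0],"jaw":38},{"delta_pos":[0,0,0],"rot":[0,0,0],"jaw":38},{"delta_pos":[0,0,0],"rot":[0,0,0],"jaw":38},{"delta_pos":[0,0,0],"rot":[0,0,0],"jaw":38},{"delta_pos":[0,0,0],"rot":[0,0,0],"jaw":38}]'
python3 -c "
from h import *
go(-24,-30,-4,173.7)"
```

```text
clock: 25.33
position: [601.3, 49.4, -4.2]
ee_rot: [-0.525, -0.466, 0.476, 0.53]
contact_force: [-15.1, -1.5, 18.2]
gripper_width: 45.7
t 25.33 tcp [601.3  49.4  -4.2] F [-15.1  -1.5  18.2] w 45.7 z-axis yaw 173.5 y [-0.016 -0.004 -1.   ]
jig [-23.9 -30. ] q6 [ 0.35  0.58 -0.27 -0.   -0.74 -0.46]
delta [-0.  -0.2  0.1]
rot y -0.003 (alt half turn 3.139 )
```

```bash
python3 -m creep '[{"delta_pos":[-1,0,3],"rot":[0,0,0],"jaw":68},{"delta_pos":[-1,0,2],"rot":[0,0,0],"jaw":68},{"delta_pos":[0,0,0],"rot":[0,0,0],"jaw":68},{"delta_pos":[0,0,0],"rot":[0,0,0],"jaw":68},{"delta_pos":[0,-20,0],"rot":[0,0,0],"jaw":68},{"delta_pos":[0,-30,0],"rot":[0,0,0],"jaw":68},{"delta_pos":[0,-30,20],"rot":[0,0,0],"jaw":72},{"delta_pos":[-20,0,30],"rot":[0,0,0],"jaw":72},{"delta_pos":[-20,0,30],"rot":[0,0,0],"jaw":72},{"delta_pos":[-20,0,30],"rot":[0,0,0],"jaw":72}]'
python3 -m creep '[{"delta_pos":[-30,0,20],"rot":[0,0,0],"jaw":72},{"delta_pos":[-35,0,10],"rot":[0,0,0],"jaw":72},{"delta_pos":[-35,0,0],"rot":[0,0,0],"jaw":72},{"delta_pos":[-35,0,0],"rot":[0,0,0],"jaw":72},{"delta_pos":[-35,0,0],"rot":[0,0,0],"jaw":72},{"delta_pos":[-30,0,0],"rot":[0,0.04,0],"jaw":72},{"delta_pos":[0,0,0],"rot":[0,0,0],"jaw":72},{"delta_pos":[0,0,0],"rot":[0,0,0],"jaw":72},{"delta_pos":[0,0,0],"rot":[0,0,0],"jaw":72},{"delta_pos":[0,0,0],"rot":[0,0,0],"jaw":72}]'
python3 -c "
from h import *
tiles();go(423.7,-235.6,-17,171.2,True)"
```

```text
clock: 26.17
position: [487.4, 2.9, 75.9]
ee_rot: [0.527, 0.472, -0.471, -0.527]
contact_force: [-0.2, -0.8, -0.4]
gripper_width: 72.1
clock: 27.0
position: [436.1, -191.9, 75.6]
ee_rot: [0.536, 0.461, -0.461, -0.536]
contact_force: [-0.5, 0.2, 0.1]
gripper_width: 71.6
tile z 16 [602.9  54.2  52.4  43.4] x-yaw -6.1 jig [-22.8 -25.1]
tile z 28 [600.8  51.5  51.7  42.8] x-yaw -6.1 jig [-24.6 -28. ]
tile z 16 [ 516.2 -401.1   54.3   42.9] x-yaw 14.7 jig [ -59.  -487.1]
tile z 28 [ 515.2 -398.    53.6   42.4] x-yaw 14.7 jig [ -60.4 -484.1]
t 27.05 tcp [ 436.1 -191.7   75.6] F [ 0.7 -0.3  0.3] w 71.8 z-axis yaw 171.4 y [ 0.  0. -1.]
jig [-161.6 -287.8] q6 [-0.07  0.28 -0.53 -0.   -0.76 -0.08]
delta [-45.2  92.6   5.8]
rot y 0.004 (alt half turn -3.137 )
```

```bash
python3 -m creep '[{"delta_pos":[-23,0,3],"rot":[0,0,0],"jaw":72},{"delta_pos":[-22,0,3],"rot":[0,0,0],"jaw":72},{"delta_pos":[0,0,0],"rot":[0,0,0],"jaw":72},{"delta_pos":[0,28,0],"rot":[0,0,0],"jaw":72},{"delta_pos":[0,28,0],"rot":[0,0,0],"jaw":72},{"delta_pos":[0,18,0],"rot":[0,0,0],"jaw":72},{"delta_pos":[0,10,0],"rot":[0,0,0],"jaw":72},{"delta_pos":[0,5,0],"rot":[0,0,0],"jaw":72},{"delta_pos":[0,4,0],"rot":[0,0,0],"jaw":72},{"delta_pos":[0,0,0],"rot":[0,0,0],"jaw":72}]'
python3 -m creep '[{"delta_pos":[0,0,0],"rot":[0,0,0],"jaw":38},{"delta_pos":[0,0,0],"rot":[0,0,0],"jaw":38},{"delta_pos":[0,0,0],"rot":[0,0,0],"jaw":38},{"delta_pos":[0,0,0],"rot":[0,0,0],"jaw":38},{"delta_pos":[0,0,0],"rot":[0,0,0],"jaw":38},{"delta_pos":[0,0,0],"rot":[0,0,0],"jaw":38},{"delta_pos":[0,0,0],"rot":[0,0,0],"jaw":38},{"delta_pos":[0,0,0],"rot":[0,0,0],"jaw":38},{"delta_pos":[0,0,0],"rot":[0,0,0],"jaw":38},{"delta_pos":[0,0,0],"rot":[0,0,0],"jaw":38}]'
python3 -c "
from h import *
go(-30,-98,60,173.7)"
```

```text
clock: 27.88
position: [423.3, -235.6, -17.6]
ee_rot: [-0.536, -0.461, 0.461, 0.536]
contact_force: [0.3, -0.1, 0.2]
gripper_width: 72.1
clock: 28.72
position: [424.0, -236.2, -16.0]
ee_rot: [0.537, 0.462, -0.46, -0.535]
contact_force: [-0.2, 1.3, 6.5]
gripper_width: 46.0
t 28.72 tcp [ 424.  -236.2  -16. ] F [-0.2  1.3  6.5] w 46.0 z-axis yaw 171.4 y [ 0.003 -0.001 -1.   ]
jig [-168.8 -333.4] q6 [-0.17  0.45 -0.59  0.   -0.53  0.02]
delta [ 240.8  -75.7 -129.3]
rot y -0.041 (alt half turn 3.101 )
```

```bash
python3 -m creep '[{"delta_pos":[0,-10,0],"rot":[0,0,0],"jaw":38},{"delta_pos":[0,-30,0],"rot":[0,-0.041,0],"jaw":38},{"delta_pos":[0,-35,0],"rot":[0,0,0],"jaw":38},{"delta_pos":[20,0,0],"rot":[0,0,0],"jaw":38},{"delta_pos":[30,0,0],"rot":[0,0,0],"jaw":38},{"delta_pos":[30,0,0],"rot":[0,0,0],"jaw":38},{"delta_pos":[30,0,0],"rot":[0,0,0],"jaw":38},{"delta_pos":[25,0,-5],"rot":[0,0,0],"jaw":38},{"delta_pos":[21,0,-20],"rot":[0,0,0],"jaw":38},{"delta_pos":[21,0,-28],"rot":[0,0,0],"jaw":38}]'
python3 -m creep '[{"delta_pos":[21,0,-28],"rot":[0,0,0],"jaw":38},{"delta_pos":[21,0,-28],"rot":[0,0,0],"jaw":38},{"delta_pos":[14,0,-18],"rot":[0,0,0],"jaw":38},{"delta_pos":[2,0,-8],"rot":[0,0,0],"jaw":38},{"delta_pos":[0,0,0],"rot":[0,0,0],"jaw":38},{"delta_pos":[0,0,0],"rot":[0,0,0],"jaw":38},{"delta_pos":[0,0,0],"rot":[0,0,0],"jaw":38},{"delta_pos":[0,0,0],"rot":[0,0,0],"jaw":38},{"delta_pos":[0,0,0],"rot":[0,0,0],"jaw":38},{"delta_pos":[0,0,0],"rot":[0,0,0],"jaw":38}]'
python3 -c "
from h import *
go(-29,-97,-4,173.7)"
```

```text
clock: 29.55
position: [493.6, -64.8, 58.3]
ee_rot: [-0.526, -0.472, 0.472, 0.527]
contact_force: [0.6, -0.4, -0.3]
gripper_width: 45.8
clock: 30.38
position: [582.4, -17.9, 57.9]
ee_rot: [0.527, 0.472, -0.472, -0.527]
contact_force: [-0.8, 1.1, -0.4]
gripper_width: 45.7
t 30.38 tcp [582.4 -17.9  57.9] F [-0.8  1.1 -0.4] w 45.7 z-axis yaw 173.7 y [ 0.  0. -1.]
jig [-35.3 -98.9] q6 [ 0.25  0.46 -0.29 -0.   -0.82 -0.36]
delta [ 1.9 61.9 -6.2]
rot y -0.001 (alt half turn 3.141 )
```

```bash
python3 -m creep '[{"delta_pos":[0,20,-5],"rot":[0,0,0],"jaw":38},{"delta_pos":[0,20,0],"rot":[0,0,0],"jaw":38},{"delta_pos":[0,10,0],"rot":[0,0,0],"jaw":38},{"delta_pos":[0,6,0],"rot":[0,0,0],"jaw":38},{"delta_pos":[0,3,0],"rot":[0,0,0],"jaw":38},{"delta_pos":[0,2,0],"rot":[0,0,0],"jaw":38},{"delta_pos":[0,1,0],"rot":[0,0,0],"jaw":38},{"delta_pos":[0,0,0],"rot":[0,0,0],"jaw":38},{"delta_pos":[0,0,0],"rot":[0,0,0],"jaw":38},{"delta_pos":[0,0,0],"rot":[0,0,0],"jaw":38}]'
python3 -m creep '[{"delta_pos":[0,0,-2],"rot":[0,0,0],"jaw":38},{"delta_pos":[0,0,-2],"rot":[0,0,0],"jaw":38},{"delta_pos":[0,0,-2],"rot":[0,0,0],"jaw":38},{"delta_pos":[0,0,-2],"rot":[0,0,0],"jaw":38},{"delta_pos":[0,0,-2],"rot":[0,0,0],"jaw":38},{"delta_pos":[0,0,-1],"rot":[0,0,0],"jaw":38},{"delta_pos":[0,0,-1],"rot":[0,0,0],"jaw":38},{"delta_pos":[0,0,-1],"rot":[0,0,0],"jaw":38},{"delta_pos":[0,0,0],"rot":[0,0,0],"jaw":38},{"delta_pos":[0,0,0],"rot":[0,0,0],"jaw":38}]'
python3 -c "
from h import *
go(-24,-90,-4,173.7)"
```

```text
clock: 31.22
position: [588.4, -17.8, -3.7]
ee_rot: [0.527, 0.472, -0.471, -0.526]
contact_force: [0.4, -0.6, -1.4]
gripper_width: 45.6
clock: 32.05
position: [593.8, -18.9, -3.8]
ee_rot: [-0.524, -0.468, 0.475, 0.53]
contact_force: [-18.4, 7.1, 18.4]
gripper_width: 45.4
t 32.05 tcp [593.8 -18.9  -3.8] F [-18.4   7.1  18.4] w 45.4 z-axis yaw 173.7 y [-0.014 -0.001 -1.   ]
jig [-23.8 -98.7] q6 [ 0.24  0.56 -0.29 -0.   -0.73 -0.35]
delta [8.7 0.2 0.2]
rot y -0.001 (alt half turn 3.141 )
```

```bash
python3 -m creep '[{"delta_pos":[0,0,3],"rot":[0,0,0],"jaw":38},{"delta_pos":[2,0,0],"rot":[0,0,0],"jaw":38},{"delta_pos":[2,0,0],"rot":[0,0,0],"jaw":38},{"delta_pos":[2,0,0],"rot":[0,0,0],"jaw":38},{"delta_pos":[2,0,0],"rot":[0,0,0],"jaw":38},{"delta_pos":[2,0,0],"rot":[0,0,0],"jaw":38},{"delta_pos":[1,0,0],"rot":[0,0,0],"jaw":38},{"delta_pos":[1,0,0],"rot":[0,0,0],"jaw":38},{"delta_pos":[0,0,0],"rot":[0,0,0],"jaw":38},{"delta_pos":[0,0,0],"rot":[0,0,0],"jaw":38}]'
python3 -c "
from h import *
go(-24,-90,-4,173.7)"
```

```text
clock: 32.88
position: [594.6, -10.9, -3.8]
ee_rot: [-0.526, -0.468, 0.475, 0.528]
contact_force: [-9.7, -10.2, 12.2]
gripper_width: 45.6
t 32.88 tcp [594.6 -10.9  -3.8] F [ -9.7 -10.2  12.2] w 45.6 z-axis yaw 173.6 y [-0.01  -0.005 -1.   ]
jig [-23.9 -90.7] q6 [ 0.25  0.56 -0.3   0.   -0.72 -0.37]
delta [0.7 0.2 0.1]
rot y -0.001 (alt half turn 3.14 )
```

```bash
python3 -m creep '[{"delta_pos":[-2,0,2],"rot":[0,0,0],"jaw":68},{"delta_pos":[-1,0,2],"rot":[0,0,0],"jaw":68},{"delta_pos":[0,0,0],"rot":[0,0,0],"jaw":68},{"delta_pos":[0,0,0],"rot":[0,0,0],"jaw":68},{"delta_pos":[0,-20,0],"rot":[0,0,0],"jaw":68},{"delta_pos":[0,-30,0],"rot":[0,0,0],"jaw":68},{"delta_pos":[0,-35,0],"rot":[0,0,0],"jaw":72},{"delta_pos":[-20,0,3],"rot":[0,0,0],"jaw":72},{"delta_pos":[-35,0,4],"rot":[0,0,0],"jaw":72},{"delta_pos":[-35,0,4],"rot":[0,0,0],"jaw":72}]'
python3 -m creep '[{"delta_pos":[-35,0,4],"rot":[0,0,0],"jaw":72},{"delta_pos":[-35,0,4],"rot":[0,0,0],"jaw":72},{"delta_pos":[-35,0,4],"rot":[0,0,0],"jaw":72},{"delta_pos":[-35,0,4],"rot":[0,0,0],"jaw":72},{"delta_pos":[-35,0,4],"rot":[0,0,0],"jaw":72},{"delta_pos":[-30,0,0],"rot":[0,0,0],"jaw":72},{"delta_pos":[-15,0,0],"rot":[0,0,0],"jaw":72},{"delta_pos":[0,0,0],"rot":[0,-0.12,0],"jaw":72},{"delta_pos":[0,0,0],"rot":[0,-0.12,0],"jaw":72},{"delta_pos":[0,0,0],"rot":[0,-0.12,0],"jaw":72}]'
python3 -c "
from h import *
tiles();go(516.2,-401.1,-17,-165.3,True)"
```

```text
clock: 33.72
position: [575.3, -97.4, 81.6]
ee_rot: [0.527, 0.474, -0.472, -0.525]
contact_force: [0.5, -0.2, -0.1]
gripper_width: 71.7
clock: 34.55
position: [530.6, -314.9, 80.4]
ee_rot: [0.432, 0.56, -0.559, -0.432]
contact_force: [-0.2, 0.4, 0.6]
gripper_width: 72.0
tile z 16 [599.2  21.9 117.2  43.4] x-yaw -6.3 jig [-22.9 -57.6]
tile z 28 [597.2  19.6 115.7  42.9] x-yaw -6.3 jig [-24.7 -60.1]
t 34.6 tcp [ 530.7 -314.6   80.4] F [-0.3  0.8  0.7] w 71.9 z-axis yaw -165.1 y [ 0.001 -0.    -1.   ]
jig [ -54.1 -399.5] q6 [-0.27  0.48 -0.18 -0.   -0.91  0.53]
delta [-79.9  97.4  36.2]
rot y 0.003 (alt half turn -3.139 )
```

```bash
python3 -m creep '[{"delta_pos":[-30,0,12],"rot":[0,0,0],"jaw":72},{"delta_pos":[-30,0,12],"rot":[0,0,0],"jaw":72},{"delta_pos":[-20,0,12],"rot":[0,0,0],"jaw":72},{"delta_pos":[0,30,0],"rot":[0,0,0],"jaw":72},{"delta_pos":[0,30,0],"rot":[0,0,0],"jaw":72},{"delta_pos":[0,18,0],"rot":[0,0,0],"jaw":72},{"delta_pos":[0,10,0],"rot":[0,0,0],"jaw":72},{"delta_pos":[0,5,0],"rot":[0,0,0],"jaw":72},{"delta_pos":[0,4,0],"rot":[0,0,0],"jaw":72},{"delta_pos":[0,0,0],"rot":[0,0,0],"jaw":72}]'
python3 -m creep '[{"delta_pos":[0,0,0],"rot":[0,0,0],"jaw":38},{"delta_pos":[0,0,0],"rot":[0,0,0],"jaw":38},{"delta_pos":[0,0,0],"rot":[0,0,0],"jaw":38},{"delta_pos":[0,0,0],"rot":[0,0,0],"jaw":38},{"delta_pos":[0,0,0],"rot":[0,0,0],"jaw":38},{"delta_pos":[0,0,0],"rot":[0,0,0],"jaw":38},{"delta_pos":[0,0,0],"rot":[0,0,0],"jaw":38},{"delta_pos":[0,0,0],"rot":[0,0,0],"jaw":38},{"delta_pos":[0,0,0],"rot":[0,0,0],"jaw":38},{"delta_pos":[0,0,0],"rot":[0,0,0],"jaw":38}]'
python3 -c "
from h import *
go(-35,-160,95,173.7)"
```

```text
clock: 35.43
position: [515.7, -400.8, -16.1]
ee_rot: [0.434, 0.558, -0.558, -0.433]
contact_force: [1.0, 0.1, 1.0]
gripper_width: 71.6
clock: 36.27
position: [516.2, -401.3, -14.3]
ee_rot: [0.435, 0.559, -0.558, -0.432]
contact_force: [-0.4, 1.3, 6.5]
gripper_width: 45.2
t 36.27 tcp [ 516.2 -401.3  -14.3] F [-0.4  1.3  6.5] w 45.2 z-axis yaw -165.6 y [ 0.003 -0.002 -1.   ]
jig [ -59.  -487.3] q6 [-0.41  0.65 -0.16  0.   -0.76  0.66]
delta [ 297.6 -109.7 -138.2]
rot y 0.361 (alt half turn -2.781 )
```

```bash
python3 -m creep '[{"delta_pos":[0,-10,0],"rot":[0,0,0],"jaw":38},{"delta_pos":[0,-30,0],"rot":[0,0,0],"jaw":38},{"delta_pos":[0,-35,0],"rot":[0,0,0],"jaw":38},{"delta_pos":[0,-35,0],"rot":[0,0.12,0],"jaw":38},{"delta_pos":[0,0,0],"rot":[0,0.12,0],"jaw":38},{"delta_pos":[0,0,0],"rot":[0,0.12,0],"jaw":38},{"delta_pos":[20,0,-2],"rot":[0,0,0],"jaw":38},{"delta_pos":[32,0,-3],"rot":[0,0,0],"jaw":38},{"delta_pos":[32,0,-3],"rot":[0,0,0],"jaw":38},{"delta_pos":[32,0,-3],"rot":[0,0,0],"jaw":38}]'
python3 -m creep '[{"delta_pos":[32,0,-3],"rot":[0,0,0],"jaw":38},{"delta_pos":[32,0,-3],"rot":[0,0,0],"jaw":38},{"delta_pos":[32,0,-3],"rot":[0,0,0],"jaw":38},{"delta_pos":[32,0,-3],"rot":[0,0,0],"jaw":38},{"delta_pos":[32,0,0],"rot":[0,0,0],"jaw":38},{"delta_pos":[30,0,0],"rot":[0,0,0],"jaw":38},{"delta_pos":[10,0,0],"rot":[0,0,0],"jaw":38},{"delta_pos":[0,0,0],"rot":[0,0,0],"jaw":38},{"delta_pos":[0,0,0],"rot":[0,0,0],"jaw":38},{"delta_pos":[0,0,0],"rot":[0,0,0],"jaw":38}]'
python3 -c "
from h import *
go(-34,-160,-2,173.7)"
```

```text
clock: 37.1
position: [538.2, -285.7, 93.8]
ee_rot: [-0.527, -0.471, 0.471, 0.527]
contact_force: [0.1, -0.2, -0.8]
gripper_width: 45.5
clock: 37.93
position: [572.2, -90.1, 93.7]
ee_rot: [-0.527, -0.471, 0.472, 0.527]
contact_force: [0.1, -0.4, -1.5]
gripper_width: 44.9
t 37.93 tcp [572.2 -90.1  93.7] F [ 0.1 -0.4 -1.5] w 44.9 z-axis yaw 173.6 y [-0. -0. -1.]
jig [ -37.5 -171.8] q6 [ 0.12  0.41 -0.26  0.   -0.9  -0.23]
delta [11.8 95.7 -3.5]
rot y -0.001 (alt half turn 3.141 )
```

```bash
python3 -m creep '[{"delta_pos":[12,0,-7],"rot":[0,0,0],"jaw":38},{"delta_pos":[0,30,0],"rot":[0,0,0],"jaw":38},{"delta_pos":[0,30,0],"rot":[0,0,0],"jaw":38},{"delta_pos":[0,20,0],"rot":[0,0,0],"jaw":38},{"delta_pos":[0,8,0],"rot":[0,0,0],"jaw":38},{"delta_pos":[0,4,0],"rot":[0,0,0],"jaw":38},{"delta_pos":[0,2,0],"rot":[0,0,0],"jaw":38},{"delta_pos":[0,1.5,0],"rot":[0,0,0],"jaw":38},{"delta_pos":[0,0,0],"rot":[0,0,0],"jaw":38},{"delta_pos":[0,0,0],"rot":[0,0,0],"jaw":38}]'
python3 -m creep '[{"delta_pos":[0,0,-2],"rot":[0,0,0],"jaw":38},{"delta_pos":[0,0,-2],"rot":[0,0,0],"jaw":38},{"delta_pos":[0,0,-2],"rot":[0,0,0],"jaw":38},{"delta_pos":[0,0,-2],"rot":[0,0,0],"jaw":38},{"delta_pos":[0,0,-2],"rot":[0,0,0],"jaw":38},{"delta_pos":[0,0,-2],"rot":[0,0,0],"jaw":38},{"delta_pos":[0,0,-1],"rot":[0,0,0],"jaw":38},{"delta_pos":[0,0,-1],"rot":[0,0,0],"jaw":38},{"delta_pos":[0,0,0],"rot":[0,0,0],"jaw":38},{"delta_pos":[0,0,0],"rot":[0,0,0],"jaw":38}]'
python3 -c "
from h import *
go(-24,-150,-2,173.7)"
```

```text
clock: 38.77
position: [581.7, -78.1, -0.7]
ee_rot: [0.527, 0.472, -0.471, -0.526]
contact_force: [-0.6, 1.1, -0.7]
gripper_width: 45.4
clock: 39.6
position: [587.1, -79.0, -2.1]
ee_rot: [-0.523, -0.467, 0.475, 0.531]
contact_force: [-16.0, 6.6, 13.0]
gripper_width: 45.0
t 39.6 tcp [587.1 -79.   -2.1] F [-16.    6.6  13. ] w 45.0 z-axis yaw 173.6 y [-0.016  0.    -1.   ]
jig [ -23.9 -159.2] q6 [ 0.14  0.56 -0.3  -0.   -0.73 -0.25]
delta [ 9.2 -0.1  0.1]
rot y -0.002 (alt half turn 3.14 )
```

```bash
python3 -m creep '[{"delta_pos":[0,0,3],"rot":[0,0,0],"jaw":38},{"delta_pos":[2,0,0],"rot":[0,0,0],"jaw":38},{"delta_pos":[2,0,0],"rot":[0,0,0],"jaw":38},{"delta_pos":[2,0,0],"rot":[0,0,0],"jaw":38},{"delta_pos":[2,0,0],"rot":[0,0,0],"jaw":38},{"delta_pos":[2,0,0],"rot":[0,0,0],"jaw":38},{"delta_pos":[1,0,0],"rot":[0,0,0],"jaw":38},{"delta_pos":[1,0,0],"rot":[0,0,0],"jaw":38},{"delta_pos":[1,0,0],"rot":[0,0,0],"jaw":38},{"delta_pos":[0,0,0],"rot":[0,0,0],"jaw":38}]'
python3 -c "
from h import *
go(-24,-150,-2,173.7)"
```

```text
clock: 40.43
position: [588.2, -69.2, -2.1]
ee_rot: [-0.525, -0.468, 0.475, 0.529]
contact_force: [-9.1, -7.7, 6.4]
gripper_width: 45.1
t 40.43 tcp [588.2 -69.2  -2.1] F [-9.1 -7.7  6.4] w 45.1 z-axis yaw 173.6 y [-0.011 -0.003 -1.   ]
jig [ -23.9 -149.3] q6 [ 0.16  0.56 -0.3   0.   -0.72 -0.27]
delta [-0.7 -0.1  0.1]
rot y -0.002 (alt half turn 3.14 )
```

```bash
python3 -m creep '[{"delta_pos":[-2,0,2],"rot":[0,0,0],"jaw":68},{"delta_pos":[-1,0,2],"rot":[0,0,0],"jaw":68},{"delta_pos":[0,0,0],"rot":[0,0,0],"jaw":68},{"delta_pos":[0,0,0],"rot":[0,0,0],"jaw":68},{"delta_pos":[0,-20,0],"rot":[0,0,0],"jaw":68},{"delta_pos":[0,-30,0],"rot":[0,0,0],"jaw":60},{"delta_pos":[0,-35,0],"rot":[0,0,0],"jaw":60},{"delta_pos":[-30,0,3],"rot":[0,0,0],"jaw":60},{"delta_pos":[-35,0,3],"rot":[0,0,0],"jaw":60},{"delta_pos":[-35,0,0],"rot":[0,0,0],"jaw":60}]'
python3 -m creep '[{"delta_pos":[-22,0,0],"rot":[0,0,0],"jaw":60},{"delta_pos":[0,0,0],"rot":[0,0,0],"jaw":60},{"delta_pos":[0,0,0],"rot":[0,0,0],"jaw":60},{"delta_pos":[0,0,0],"rot":[0,0,0],"jaw":60},{"delta_pos":[0,0,0],"rot":[0,0,0],"jaw":60},{"delta_pos":[0,0,0],"rot":[0,0,0],"jaw":60},{"delta_pos":[0,0,0],"rot":[0,0,0],"jaw":60},{"delta_pos":[0,0,0],"rot":[0,0,0],"jaw":60},{"delta_pos":[0,0,0],"rot":[0,0,0],"jaw":60},{"delta_pos":[0,0,0],"rot":[0,0,0],"jaw":60}]'
python3 -c "
from h import *
im=tiles();go(-30,-274.6,20,173.7)
cv2.imwrite('pics/t2.png',cv2.resize(im[140:330,205:460],None,fx=3,fy=3,interpolation=cv2.INTER_CUBIC)[:,:,::-1])"
```

```text
clock: 41.27
position: [572.7, -167.6, 84.5]
ee_rot: [0.527, 0.473, -0.472, -0.525]
contact_force: [0.7, -0.1, -0.3]
gripper_width: 60.3
clock: 42.1
position: [569.6, -189.2, 83.1]
ee_rot: [0.527, 0.472, -0.472, -0.527]
contact_force: [0.1, -0.1, 0.0]
gripper_width: 60.2
t 42.15 tcp [ 569.6 -189.3   83.1] F [0.3 0.  0.6] w 59.8 z-axis yaw 173.7 y [ 0.  0. -1.]
jig [ -29.2 -270.8] q6 [-0.05  0.46 -0.22 -0.   -0.9  -0.06]
delta [-3.8 63.1  0.8]
rot y 0.0 (alt half turn -3.141 )
```

View pics/t2.png

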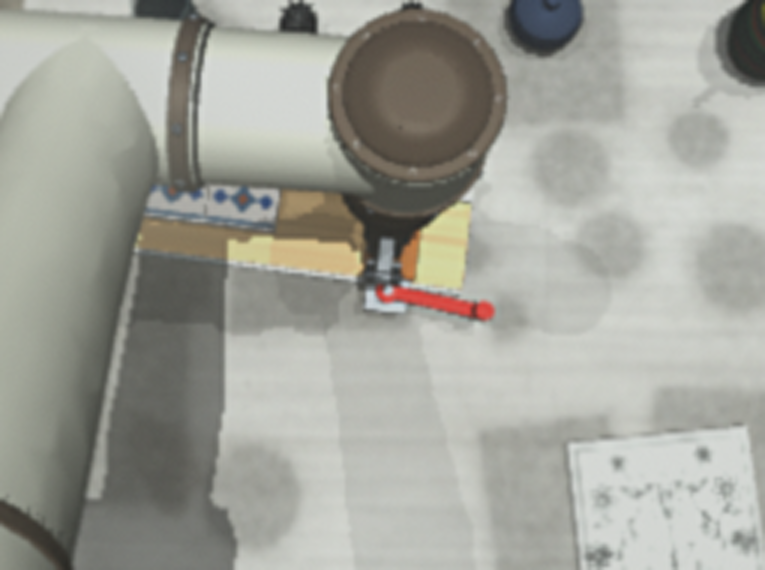

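The table is clear of loose tiles, the two visible row tiles butt together, and the lever is free. Grip the fence knob.

```bash
python3 -m creep '[{"delta_pos":[-4,0,1],"rot":[0,0,0],"jaw":60},{"delta_pos":[0,25,0],"rot":[0,0,0],"jaw":60},{"delta_pos":[0,20,0],"rot":[0,0,0],"jaw":60},{"delta_pos":[0,12,0],"rot":[0,0,0],"jaw":60},{"delta_pos":[0,6,0],"rot":[0,0,0],"jaw":60},{"delta_pos":[0,0,0],"rot":[0,0,0],"jaw":12},{"delta_pos":[0,0,0],"rot":[0,0,0],"jaw":12},{"delta_pos":[0,0,0],"rot":[0,0,0],"jaw":12},{"delta_pos":[0,0,0],"rot":[0,0,0],"jaw":12},{"delta_pos":[0,0,0],"rot":[0,0,0],"jaw":12}]'
python3 -m creep '[{"delta_pos":[0,0,0],"rot":[0,0,0],"jaw":12},{"delta_pos":[0,0,0],"rot":[0,0,0],"jaw":12},{"delta_pos":[0,0,0],"rot":[0,0,0],"jaw":12},{"delta_pos":[0,0,0],"rot":[0,0,0],"jaw":12},{"delta_pos":[4,0,0],"rot":[0,0,0],"jaw":12},{"delta_pos":[8,0,0],"rot":[0,0,0],"jaw":12},{"delta_pos":[8,0,0],"rot":[0,0,0],"jaw":12},{"delta_pos":[8,0,0],"rot":[0,0,0],"jaw":12},{"delta_pos":[8,0,0],"rot":[0,0,0],"jaw":12},{"delta_pos":[0,0,0],"rot":[0,0,0],"jaw":12}]'
python3 -c "
from h import *
go(-30,-202,20,173.7)"
```

```text
clock: 42.98
position: [568.3, -193.6, 21.5]
ee_rot: [0.527, 0.472, -0.472, -0.526]
contact_force: [-2.1, 0.0, 4.7]
gripper_width: 19.4
clock: 43.82
position: [572.5, -156.6, 21.5]
ee_rot: [0.527, 0.472, -0.472, -0.526]
contact_force: [-2.4, 1.9, 6.5]
gripper_width: 19.5
t 43.82 tcp [ 572.5 -156.6   21.5] F [-2.4  1.9  6.5] w 19.5 z-axis yaw 173.8 y [ 0.001 -0.    -1.   ]
jig [ -29.9 -237.9] q6 [ 0.01  0.52 -0.29  0.   -0.76 -0.11]
delta [35.9  1.5  0. ]
rot y 0.001 (alt half turn -3.141 )
```

```bash
python3 -m creep '[{"delta_pos":[7,0,0],"rot":[0,0,0],"jaw":12},{"delta_pos":[7,0,0],"rot":[0,0,0],"jaw":12},{"delta_pos":[7,0,0],"rot":[0,0,0],"jaw":12},{"delta_pos":[6,0,0],"rot":[0,0,0],"jaw":12},{"delta_pos":[4,0,0],"rot":[0,0,0],"jaw":12},{"delta_pos":[3,0,0],"rot":[0,0,0],"jaw":12},{"delta_pos":[2,0,0],"rot":[0,0,0],"jaw":12},{"delta_pos":[2,0,0],"rot":[0,0,0],"jaw":12},{"delta_pos":[2,0,0],"rot":[0,0,0],"jaw":12},{"delta_pos":[0,0,0],"rot":[0,0,0],"jaw":12}]'
python3 -m creep '[{"delta_pos":[2,0,0],"rot":[0,0,0],"jaw":12},{"delta_pos":[2,0,0],"rot":[0,0,0],"jaw":12},{"delta_pos":[0,0,0],"rot":[0,0,0],"jaw":12},{"delta_pos":[0,0,0],"rot":[0,0,0],"jaw":12},{"delta_pos":[0,0,0],"rot":[0,0,0],"jaw":12},{"delta_pos":[0,0,0],"rot":[0,0,0],"jaw":12},{"delta_pos":[0,0,0],"rot":[0,0,0],"jaw":12},{"delta_pos":[0,0,0],"rot":[0,0,0],"jaw":12},{"delta_pos":[0,0,0],"rot":[0,0,0],"jaw":12},{"delta_pos":[0,0,0],"rot":[0,0,0],"jaw":12}]'
python3 -c "
from h import *
go(-30,-202,20,173.7)"
```

```text
clock: 44.65
position: [576.8, -117.8, 21.5]
ee_rot: [0.527, 0.472, -0.472, -0.526]
contact_force: [-2.7, -0.1, 6.1]
gripper_width: 19.6
clock: 45.48
position: [577.1, -114.8, 21.5]
ee_rot: [0.527, 0.472, -0.472, -0.526]
contact_force: [-1.6, -4.0, 5.2]
gripper_width: 19.8
t 45.48 tcp [ 577.1 -114.8   21.5] F [-1.6 -4.   5.2] w 19.8 z-axis yaw 173.7 y [ 0.001 -0.001 -1.   ]
jig [ -29.9 -195.9] q6 [ 0.08  0.51 -0.31  0.   -0.75 -0.19]
delta [-6.1  1.5  0.1]
rot y 0.0 (alt half turn -3.141 )
```

```bash
python3 -m creep '[{"delta_pos":[1,0,0],"rot":[0,0,0],"jaw":12},{"delta_pos":[1,0,0],"rot":[0,0,0],"jaw":12},{"delta_pos":[1,0,0],"rot":[0,0,0],"jaw":12},{"delta_pos":[1,0,0],"rot":[0,0,0],"jaw":12},{"delta_pos":[0,0,0],"rot":[0,0,0],"jaw":12},{"delta_pos":[0,0,0],"rot":[0,0,0],"jaw":12},{"delta_pos":[0,0,0],"rot":[0,0,0],"jaw":12},{"delta_pos":[0,0,0],"rot":[0,0,0],"jaw":12},{"delta_pos":[0,0,0],"rot":[0,0,0],"jaw":12},{"delta_pos":[0,0,0],"rot":[0,0,0],"jaw":12}]'
python3 -c "
from h import *
go(-30,-202,20,173.7)
im=arm.get_image('side');cv2.imwrite('pics/s6.png',cv2.resize(im[180:310,180:350],None,fx=4.5,fy=4.5,interpolation=cv2.INTER_CUBIC)[:,:,::-1])"
```

```text
clock: 46.32
position: [577.1, -114.7, 21.4]
ee_rot: [0.528, 0.47, -0.473, -0.525]
contact_force: [-1.2, -17.9, 3.9]
gripper_width: 19.7
t 46.32 tcp [ 577.1 -114.7   21.4] F [ -1.2 -17.9   3.9] w 19.7 z-axis yaw 173.7 y [-0.    -0.005 -1.   ]
jig [ -30.  -195.7] q6 [ 0.08  0.52 -0.31  0.01 -0.75 -0.2 ]
delta [-6.2  1.5  0. ]
rot y 0.0 (alt half turn -3.141 )
```

View pics/s6.png

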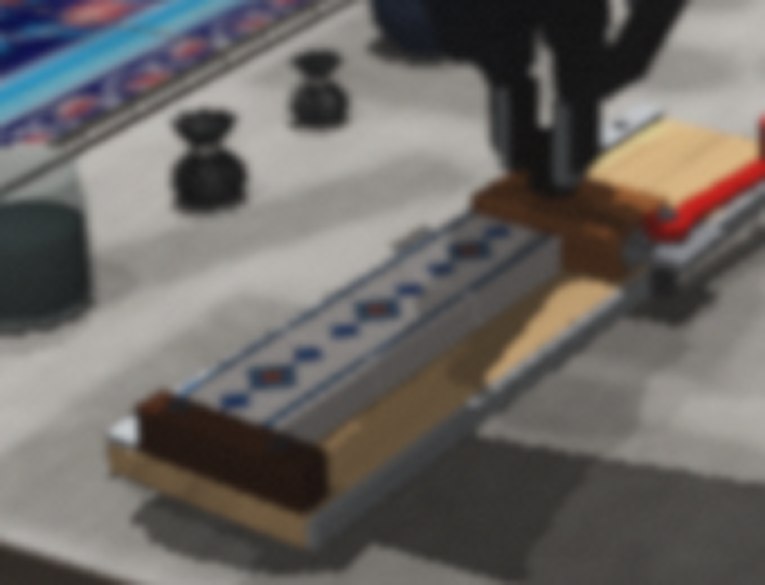

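The row is gapless and the fence stops dead at 18 N. Relax, release, and go around to the lever.

```bash
python3 -m creep '[{"delta_pos":[-3,0,0],"rot":[0,0,0],"jaw":12},{"delta_pos":[-2,0,0],"rot":[0,0,0],"jaw":12},{"delta_pos":[0,0,0],"rot":[0,0,0],"jaw":60},{"delta_pos":[0,0,0],"rot":[0,0,0],"jaw":60},{"delta_pos":[0,0,0],"rot":[0,0,0],"jaw":60},{"delta_pos":[0,0,0],"rot":[0,0,0],"jaw":60},{"delta_pos":[0,-30,0],"rot":[0,0,0],"jaw":60},{"delta_pos":[0,-35,0],"rot":[0,0,0],"jaw":0},{"delta_pos":[-25,0,8],"rot":[0,0,0],"jaw":0},{"delta_pos":[-30,0,9],"rot":[0,0,0],"jaw":0}]'
python3 -m creep '[{"delta_pos":[-30,0,9],"rot":[0,0,0],"jaw":0},{"delta_pos":[0,0,0],"rot":[0,0,0],"jaw":0},{"delta_pos":[0,0,0],"rot":[0,0,0],"jaw":0},{"delta_pos":[0,0,0],"rot":[0,0,0],"jaw":0},{"delta_pos":[0,0,0],"rot":[0,0,0],"jaw":0},{"delta_pos":[0,0,0],"rot":[0,0,0],"jaw":0},{"delta_pos":[0,0,0],"rot":[0,0,0],"jaw":0},{"delta_pos":[0,0,0],"rot":[0,0,0],"jaw":0},{"delta_pos":[0,0,0],"rot":[0,0,0],"jaw":0},{"delta_pos":[0,0,0],"rot":[0,0,0],"jaw":0}]'
python3 -c "
from h import *
red();go(-56,-282,25,173.7)"
```

```text
clock: 47.2
position: [556.4, -166.7, 87.7]
ee_rot: [0.527, 0.474, -0.471, -0.524]
contact_force: [-0.3, -0.9, -1.4]
gripper_width: 24.1
clock: 48.03
position: [541.7, -196.2, 85.1]
ee_rot: [-0.527, -0.472, 0.472, 0.527]
contact_force: [0.1, 0.1, 0.3]
gripper_width: 0.2
red 126 span [ -99. -270.] [ -79. -196.] dir deg 83.7
t 48.08 tcp [ 541.7 -196.3   85.1] F [-0.2 -0.4 -0.1] w -0.0 z-axis yaw 173.7 y [ 0.  0. -1.]
jig [ -56.2 -280.7] q6 [-0.07  0.42 -0.28 -0.   -0.88 -0.04]
delta [-1.3 60.1 -0.2]
rot y 0.0 (alt half turn -3.141 )
```

```bash
python3 -m creep '[{"delta_pos":[-1,25,0],"rot":[0,0,0],"jaw":0},{"delta_pos":[0,20,0],"rot":[0,0,0],"jaw":0},{"delta_pos":[0,10,0],"rot":[0,0,0],"jaw":0},{"delta_pos":[0,5,0],"rot":[0,0,0],"jaw":0},{"delta_pos":[0,0,0],"rot":[0,0,0],"jaw":0},{"delta_pos":[0,0,0],"rot":[0,0,0],"jaw":0},{"delta_pos":[-0.6,0,6],"rot":[0,0,0],"jaw":0},{"delta_pos":[-0.6,0,6],"rot":[0,0,0],"jaw":0},{"delta_pos":[-0.6,0,6],"rot":[0,0,0],"jaw":0},{"delta_pos":[-0.6,0,6],"rot":[0,0,0],"jaw":0}]'
python3 -c "
from h import *
go(-80.2,-284.3,25,173.7)"
```

```text
clock: 48.92
position: [517.0, -197.2, 25.8]
ee_rot: [0.527, 0.472, -0.471, -0.526]
contact_force: [2.2, 1.9, 0.2]
gripper_width: -0.0
t 48.92 tcp [ 517.  -197.2   25.8] F [2.2 1.9 0.2] w -0.0 z-axis yaw 173.7 y [ 0.002 -0.    -1.   ]
jig [ -80.6 -284.4] q6 [-0.07  0.46 -0.39 -0.   -0.72 -0.04]
delta [ 0.1  0.8 -0.4]
rot y -0.0 (alt half turn 3.141 )
```

Contact is made (2 N). Continue the arc.

```bash
python3 -m creep '[{"delta_pos":[0.4,0,7.2],"rot":[0,0,0],"jaw":0},{"delta_pos":[0.4,0,7.2],"rot":[0,0,0],"jaw":0},{"delta_pos":[0.4,0,7.2],"rot":[0,0,0],"jaw":0},{"delta_pos":[2.3,0,6.8],"rot":[0,0,0],"jaw":0},{"delta_pos":[2.3,0,6.8],"rot":[0,0,0],"jaw":0},{"delta_pos":[2.3,0,6.8],"rot":[0,0,0],"jaw":0},{"delta_pos":[4,0,6],"rot":[0,0,0],"jaw":0},{"delta_pos":[4,0,6],"rot":[0,0,0],"jaw":0},{"delta_pos":[4,0,6],"rot":[0,0,0],"jaw":0},{"delta_pos":[5.4,0,4.8],"rot":[0,0,0],"jaw":0}]'
python3 -m creep '[{"delta_pos":[5.4,0,4.8],"rot":[0,0,0],"jaw":0},{"delta_pos":[5.4,0,4.8],"rot":[0,0,0],"jaw":0},{"delta_pos":[6.3,0,3.4],"rot":[0,0,0],"jaw":0},{"delta_pos":[6.3,0,3.4],"rot":[0,0,0],"jaw":0},{"delta_pos":[6.8,0,2.3],"rot":[0,0,0],"jaw":0},{"delta_pos":[6.8,0,2.3],"rot":[0,0,0],"jaw":0},{"delta_pos":[2,0,0],"rot":[0,0,0],"jaw":0},{"delta_pos":[2,0,0],"rot":[0,0,0],"jaw":0},{"delta_pos":[0,0,0],"rot":[0,0,0],"jaw":0},{"delta_pos":[0,0,0],"rot":[0,0,0],"jaw":0}]'
python3 -c "
from h import *
red();go(-166,-218,25,173.7)"
```

```text
clock: 49.75
position: [462.2, -163.8, 26.4]
ee_rot: [0.53, 0.476, -0.468, -0.523]
contact_force: [13.1, 4.2, -5.0]
gripper_width: 0.1
clock: 50.58
position: [437.6, -122.8, 24.9]
ee_rot: [-0.526, -0.47, 0.473, 0.527]
contact_force: [-0.0, -8.4, 0.7]
gripper_width: 0.1
red 29 span [-100. -209.] [ -79. -196.] dir deg -8.6
t 50.63 tcp [ 437.7 -122.9   24.8] F [-0.9 -8.   1. ] w -0.3 z-axis yaw 173.7 y [-0.004 -0.002 -1.   ]
jig [-167.6 -219.2] q6 [ 0.09  0.34 -0.63  0.   -0.61 -0.2 ]
delta [ 1.2 -0.2 -1.6]
rot y 0.0 (alt half turn -3.142 )
```

```bash
python3 -m creep '[{"delta_pos":[1,0,0],"rot":[0,0,0],"jaw":0},{"delta_pos":[1,0,0],"rot":[0,0,0],"jaw":0},{"delta_pos":[1,0,0],"rot":[0,0,0],"jaw":0},{"delta_pos":[1,0,0],"rot":[0,0,0],"jaw":0},{"delta_pos":[0,0,0],"rot":[0,0,0],"jaw":0},{"delta_pos":[0,0,0],"rot":[0,0,0],"jaw":0},{"delta_pos":[0,0,0],"rot":[0,0,0],"jaw":0},{"delta_pos":[0,0,0],"rot":[0,0,0],"jaw":0},{"delta_pos":[0,0,0],"rot":[0,0,0],"jaw":0},{"delta_pos":[0,0,0],"rot":[0,0,0],"jaw":0}]'
python3 -m creep '[{"delta_pos":[-10,0,0],"rot":[0,0,0],"jaw":0},{"delta_pos":[-15,0,0],"rot":[0,0,0],"jaw":0},{"delta_pos":[0,-35,0],"rot":[0,0,0],"jaw":0},{"delta_pos":[0,-35,0],"rot":[0,0,0],"jaw":0},{"delta_pos":[-35,-10,0],"rot":[0,0,0],"jaw":0},{"delta_pos":[-35,0,0],"rot":[0,0,0],"jaw":0},{"delta_pos":[-35,0,0],"rot":[0,0,0],"jaw":0},{"delta_pos":[-35,0,0],"rot":[0,0,0],"jaw":0},{"delta_pos":[0,0,0],"rot":[0,0,0],"jaw":0},{"delta_pos":[0,0,0],"rot":[0,0,0],"jaw":0}]'
python3 -c "
from h import *
im=red();st()
cv2.imwrite('pics/t3.png',cv2.resize(im[140:330,205:460],None,fx=3,fy=3,interpolation=cv2.INTER_CUBIC)[:,:,::-1]);tiles()"
```

```text
clock: 51.47
position: [437.7, -121.0, 25.0]
ee_rot: [-0.527, -0.469, 0.474, 0.527]
contact_force: [-0.9, -19.8, -0.3]
gripper_width: 0.2
clock: 52.3
position: [420.7, -282.9, 104.5]
ee_rot: [-0.527, -0.471, 0.471, 0.528]
contact_force: [-0.9, 0.3, 0.1]
gripper_width: -0.3Traceback (most recent call last):
  File "<string>", line 3, in <module>
    im=red();st()
  File "h.py", line 40, in red
    n,l,s,_=cv2.connectedComponentsWithStats(m);i=1+s[1:,4].argmax();ys,xs=np.nonzero(l==i)
                                                    ~~~~~~~~~~~~~~^^
ValueError: attempt to get argmax of an empty sequence
```

```bash
python3 -m creep '[{"delta_pos":[-35,-20,-10],"rot":[0,0,0],"jaw":0},{"delta_pos":[-35,-20,-10],"rot":[0,0,0],"jaw":0},{"delta_pos":[-35,-20,0],"rot":[0,0,0],"jaw":0},{"delta_pos":[-35,0,0],"rot":[0,0,0],"jaw":0},{"delta_pos":[-35,0,0],"rot":[0,0,0],"jaw":0},{"delta_pos":[-35,0,0],"rot":[0,0,0],"jaw":0},{"delta_pos":[-30,0,0],"rot":[0,0,0],"jaw":0},{"delta_pos":[0,0,0],"rot":[0,0,0],"jaw":0},{"delta_pos":[0,0,0],"rot":[0,0,0],"jaw":0},{"delta_pos":[0,0,0],"rot":[0,0,0],"jaw":0}]'
python3 -c "
from h import *
im=arm.get_image('top');st();s=arm.get_image('side')
a=cv2.resize(im[150:310,205:365],(500,500),interpolation=cv2.INTER_CUBIC);b=cv2.resize(s[190:310,180:300],(500,500),interpolation=cv2.INTER_CUBIC)
cv2.imwrite('pics/t3.png',cv2.resize(np.hstack([a,b]),(800,400))[:,:,::-1]);tiles();red()"
```

```text
clock: 53.18
position: [415.6, -520.9, 164.5]
ee_rot: [-0.526, -0.472, 0.472, 0.527]
contact_force: [0.2, 0.7, 0.3]
gripper_width: 0.1
t 53.23 tcp [ 415.8 -520.7  164.9] F [-0.1 -0.1  0.2] w -0.3 z-axis yaw 173.8 y [-0.001  0.001 -1.   ]
tile z 16 [595.8  -7.7 176.8  43.2] x-yaw -6.3 jig [-23.1 -87.4]
tile z 28 [593.7  -9.6 174.5  42.7] x-yaw -6.3 jig [-24.9 -89.5]
red 142 span [-172. -209.] [ -79. -196.] dir deg -0.3
```

View pics/t3.png

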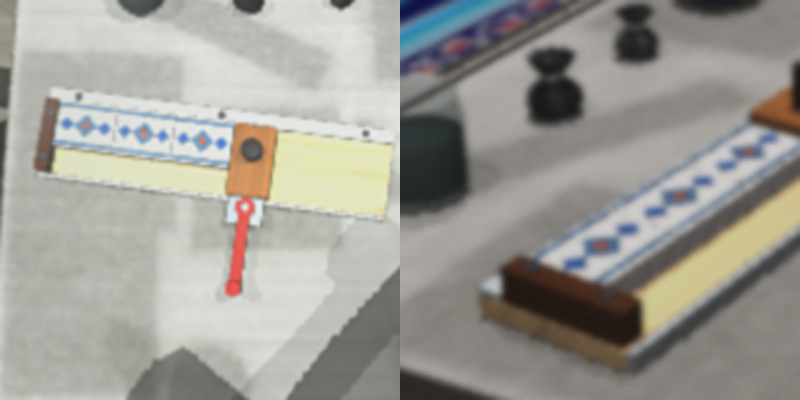

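The lever is home (-0.3°), the row is gapless against stop, rail and fence, no loose tile remains, and the pads and jar stand as before.

```bash
python3 -c "
from bench import arm
print(arm.job_done())"
```

```text
the job is handed in; nothing more can be done
None
```

The border tiles are laid and locked in the jig, and the job is handed in at about 53 s of the 210 s allowed. I swung the lever free, drew the fence back to about 250 mm, and laid the three tiles that were present; I never saw a fourth. Each tile was pressed against the rail and butted against the stop or its neighbour. I then slid the fence up against the last tile and swung the lever home.

**Last checks:**
- **Row:** the final camera view puts the row centre at (-24.9, -89.5) mm against an ideal (-24, -90), with its angle matching the jig's. No gaps were visible in the pictures.
- **Fence:** it stopped dead against the tiles at about 18 N.
- **Lever:** it reads -0.3° from home, and held firm at about 20 N when I pushed it on.
- **Bystanders:** the pads and jar look undisturbed, and the arm is clear of everything.

**What did not agree:**
- **Fingertip height:** the fingertips stood about 20 mm higher than the reported tool position. My first push at the lever and first grip at the fence knob both missed because of it, touching nothing else, and I allowed for it afterwards.
- **Gripper opening:** the reading came out about 2.5 mm low on objects of known size.
- **Fence knob:** I held it about 6 mm off centre along the row. I relied on the contact force and the pictures, not the reported position, to judge that the fence was flush.

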